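# Gauge the wear bars and sort out the worn ones

### The arm

A 6-joint arm with a two-finger parallel gripper is mounted at the origin on the work surface. World frame = base frame: x ahead of the robot, y to its left, z up, the work surface at z = 0. Lengths are in m, angles in rad, forces in N, time in s.
With the tool pointing down it reaches from about 0.25 to 0.725 m from the base axis. Payload 4 kg.
Tool frame: the origin (TCP) lies midway between the tips of the shut fingers; the grasp point (between the pads) lies 19 mm behind it; z points along the fingers, y is the direction in which the jaws open and shut (so a half turn about z gives the same grasp; the last joint's range is limited). The gripper opens to 85 mm and grips with 20 to 120 N. Pads are 22 mm wide; open, the fingers measure 114 mm over their backs; the gripper's body (76 mm by 85 mm) begins 54 mm behind the grasp point. The pads swing forward as they close: fully open they stand 13 mm farther back than shut.
Start: joints at [1.18, 0.241, 0.005, 1.335, 0, 1.571], TCP at [0.19, 0.462, 0.231] pointing down, gripper open.
Joint ranges: [-2.72, 2.72], [-1.05, 1.87], [-1.09, 1.28], [-1.99, 2.15], [-1.42, 1.44], [-3.14, 3.14]. Speed limits (rad/s): [2.79, 2.79, 3.14, 3.14, 3.14, 3.14].

### API

Orientations are given as a unit quaternion [x, y, z, w].
In Python, from workcell import monitor, cams, order gives the robot as it stands.
- The arm moves only by the tool send_rows, never from a script. Its argument "moves" is a list of rows, each a list of 4 numbers: the shift along the tool's x, y, z as a fraction of full scale, then the turn about the tool's z as a fraction of full scale. A call has 1 to 20 rows; each row shifts and turns the commanded pose from where the row before left it, along the tool's axes as they then stand; what a row does not reach is not made up. Full scale, the value 1, is 100 cm for a shift and 0.1 rad for a turn. A row lasts 1/10 s, in which the tool goes at most 50 mm and 8.59 degrees, less where a joint would pass 70% of its speed; a pose out of reach is approached as far as the arm can. A call with a number of a shift or a turn outside -1 to 1 is refused whole. A call with a gripper value outside its range is refused whole. "claw" is the gripper's target within -1 to 1 (fully open at 1, half-way at 0, shut at -1), set as the call begins (left out, the last holds). The fingers move at their own pace and stop on an object; the grip force is fixed at half the most. Time passes only in rows, so rows that do not move let the fingers close. It gives the time, the measured TCP pose, the force and the opening at its end, in the units of the state.
- monitor.get_obs(): the state, without advancing time (a new reading comes with each control period).
- cams.camera(name): name is "side" or "top" or "wrist"; returns (picture, depth): 420x560x3 uint8, blue, green, red; 420x560 float32, m along the optical axis (not along the pixel's ray), 0 where there is no reading.
- cams.camera_info(name): a dict with "intrinsics" (3x3 intrinsics, pixels), "distortion" ([k1, k2, p1, p2, k3] as OpenCV has them; the pictures are not rectified), "T" (4x4, takes a point from camera to world coordinates); the wrist camera has in their place "mount" (4x4, takes a point from camera to tool coordinates, whose origin is the TCP and whose axes are the flange's). Camera axes: x right, y up, looking along -z (the intrinsics and any distortion apply to the point x, -y, -z); pixel columns grow to the right and rows downward; lengths in m; the calibration is good to about 2 mm. A picture is of the moment at which its call begins: read the wrist's pose just before it. camera_info takes no time and is no camera call.
- order.job_done(): hands the job in, once; it reports no verdict.
The state is a dict: "clock": time; "joint_pos": joint angles; "joint_vel": joint speeds; "tau": joint torques, N m; "eef_pos": TCP position; "tool_rot": TCP orientation; "ft_force": force on the tool from outside, world axes, zero at the start; "ft_torque": the same for the moment, N m; "grip_width": finger opening in m.
Only numpy, scipy, OpenCV 4.12 (cv2) and the standard library are available. Lean on these libraries where they do the work, as an engineer would, in place of code of your own. Each camera call takes 0.05 s, during which the arm holds its last target.

### The job

Draw the wear bar out from under the stone slabs, leaving the slabs standing in place on their stand, and slide it and every bar from the mat end-first into the tapered gauge, each in a lane of its own, until it wedges. Once all the bars sit wedged in the gauge together, read where they stopped: put those whose front end has run past the black limit line (worn too narrow) into the grey tub, and lay those that stopped short of it flat on the mat again. Leave the bottle, the beaker and the screwdriver alone.

Things in the scene. Friction and masses are not known exactly. Their poses are not given: they have to be found in the camera images.
- gauge: fixed aluminium plate, 260 (x) by 236 mm (y), 8 mm thick, bare from x = -130 to +8 mm, then three equal tapered lanes along x, centred at y = 78, 0 and -78 mm. Bars lie flat on the plate and enter towards +x, from the robot's side. A bar wedges when both front corners touch the fences, and stays when let go: push with 8 to 15 N; pull it back or lift it to free it. Origin: centre of the underside, z up
- lane_left (a point): middle of the mouth of the lane at the gauge's y = +78 mm, on the plate's surface; gauge x = +20 mm. Two steel fences, 12 mm high over the plate and 10 mm thick, bound each lane: 47.5 mm apart at the mouth, 32.5 mm at the far end 100 mm on (0.15 mm narrower per mm). Flares 10 mm long before the mouth widen it to about 67 mm
- lane_mid (a point): the same for the middle lane
- lane_right (a point): the same for the lane at y = -78 mm
- limit_line (a point): middle of the black limit line, which runs across all lanes (plate and fence tops) 50 mm past the mouths, where the lanes are 40 mm wide; a bar whose front end stops past it (farther in) is worn. Bars stop at least 10 mm away from the line, on one side or the other
- mat: fixed black rubber mat, 200 mm (x) by 240 mm (y), 3 mm thick: the loose bars start here and good bars return here. Origin: centre of its underside
- stand: fixed stand: floor 6 mm thick (x -80 to +95 mm, 112 mm wide), two rails 12 mm high over it along x (x 0 to 94 mm, 60 mm apart), two posts 66 mm high at x -11 to -1 mm, |y| 32 to 54 mm. A bar lies on the floor between the rails, under the slabs, sticking out 60 mm past the posts to -x: draw it out that way, level, about 10 N. The slabs settle 4 mm onto the rails. Origin: underside, z up
- tub: fixed grey open tub for worn bars, 190 mm (x) by 135 mm (y), 45 mm high, walls and floor about 4 mm. Origin: centre of its underside
- press_bar_1: flat blue plastic wear bar, 140 mm long (x) and 16 mm thick; its width (y), between 35 and 44 mm, is not known beforehand. Square ends, either may lead. Origin: centre of its underside, z up. 130 g. At the start under the slabs, if present (one of the two press bars is)
- press_bar_2: flat blue plastic wear bar, 140 mm long (x) and 16 mm thick; its width (y), between 35 and 44 mm, is not known beforehand. Square ends, either may lead. Origin: centre of its underside, z up. 130 g. At the start under the slabs, if present (one of the two press bars is)
- bar_1: flat blue plastic wear bar, 140 mm long (x) and 16 mm thick; its width (y), between 35 and 44 mm, is not known beforehand. Square ends, either may lead. Origin: centre of its underside, z up. 130 g. At the start on the mat, if present
- bar_2: flat blue plastic wear bar, 140 mm long (x) and 16 mm thick; its width (y), between 35 and 44 mm, is not known beforehand. Square ends, either may lead. Origin: centre of its underside, z up. 130 g. At the start on the mat, if present
- bar_3: flat blue plastic wear bar, 140 mm long (x) and 16 mm thick; its width (y), between 35 and 44 mm, is not known beforehand. Square ends, either may lead. Origin: centre of its underside, z up. 130 g. At the start on the mat, if present
- slab_1: lower grey stone slab, 85 x 100 x 25 mm (x, y, z), 450 g, lying on the pressed bar just behind the posts. Origin: centre of its underside
- slab_2: upper slab, the same, on the lower one
- wash_bottle: bystander: clear bottle with a yellow cap, 60 mm wide, 150 mm high. Origin: centre of its underside
- beaker: bystander: white beaker, 70 mm wide, 90 mm high. Origin: centre of its underside
- screwdriver: bystander: screwdriver lying on the bench, 180 mm long
Not all that is in view belongs to the job. What is shaped like the bar_2 but brown or white is not meant. Leave any orange look-alike of the bar_1 alone.

How it is judged:
By the outcome, as a careful person would: the job done as asked, in the order asked, and still so for the second after the job is handed in, with the robot touching nothing.
Of press_bar_1, press_bar_2 only 1 to 1 are there at a start; the rules pass over those that are not, and their reading is None.
Of bar_1, bar_2, bar_3 only 1 to 2 are there at a start; the rules pass over those that are not, and their reading is None.
At some moment in a run one of bar_1, bar_2, bar_3 may be knocked a few centimetres aside while the robot is not near it.
It also fails if it takes over 210 s, if anything falls off the work surface, if the arm or the gripper's body presses on something with over 40 N, if the wrist force passes 120 N, or if a joint passes its speed limit or range.

## Working session

There is one attempt and no reset: what is moved stays moved. The work goes in short steps, Python scripts to look and compute and a tool call to move; the robot and the scene stay as the last step left them, time stands still between calls to the robot, and variables do not carry over. Pictures are saved under pics/ and viewed, and the job is handed in when it is done.

Besides the shell and the picture viewer there is one more tool, called by a JSON object that holds its "method" and its "body", one argument or row to a line. send_rows: Moves the arm, as the interface text tells. Its arguments: {"type":"object","properties":{"moves":{"type":"array","items":{"type":"array","items":{"type":"number","minimum":-1,"maximum":1}}},"claw":{"type":"number"}},"required":["moves"]}

```bash
ls; mkdir -p pics; cat > h.py <<'E'
import numpy as np, cv2
from workcell import monitor, cams, order
from scipy.spatial.transform import Rotation as R
def state():
    o=monitor.get_obs(); return o
def snap(name,fn=None):
    o=monitor.get_obs()
    p,d=cams.camera(name); i=cams.camera_info(name)
    K=np.array(i["intrinsics"]);D=np.array(i["distortion"])
    if name=="wrist":
        T=np.eye(4);T[:3,:3]=R.from_quat(o["tool_rot"]).as_matrix();T[:3,3]=o["eef_pos"];T=T@np.array(i["mount"])
    else: T=np.array(i["T"])
    if fn: cv2.imwrite("pics/"+fn,p); np.savez("pics/"+fn+".npz",d=d,T=T,K=K,D=D,p=p)
    return p,d,K,D,T
def load(fn):
    z=np.load("pics/"+fn+".npz"); return z["p"],z["d"],z["K"],z["D"],z["T"]
def ray(uv,K,D,T):
    q=cv2.undistortPoints(np.array(uv,float).reshape(-1,1,2),K,D)[:,0]
    v=np.c_[q[:,0],-q[:,1],-np.ones(len(q))]
    return T[:3,3],v@T[:3,:3].T
def onplane(uv,z,K,D,T):
    c,v=ray(uv,K,D,T); s=(z-c[2])/v[:,2]; return c+v*s[:,None]
def bydepth(uv,d,K,D,T):
    c,v=ray(uv,K,D,T); uv=np.array(uv).reshape(-1,2).astype(int)
    return c+v*d[uv[:,1],uv[:,0]][:,None]
def proj(P,K,D,T):
    P=np.array(P,float).reshape(-1,3); q=(P-T[:3,3])@T[:3,:3]; q=q*[1,-1,-1]
    return cv2.projectPoints(q,np.zeros(3),np.zeros(3),K,D)[0][:,0]
E
python3 - <<'E'
from h import *
o=state(); print(o)
for n in("top","side","wrist"):
    p,d,K,D,T=snap(n,n+"0.png"); print(n,K.tolist(),D,T.round(3).tolist())
E
```

```text
pics
{'clock': 0.0, 'joint_pos': array([ 1.17999903e+00,  2.41422219e-01,  3.72004878e-03,  1.33521501e+00,
       -1.68872629e-05,  1.57077690e+00]), 'joint_vel': array([ 8.22739356e-05, -1.05590254e-03,  5.76571291e-05, -5.48616026e-04,
        2.91252272e-04,  1.59649644e-03]), 'tau': array([-3.86212942e-04, -3.72316897e+01,  2.52407706e+01,  1.71077054e-02,
       -1.17422036e-05, -1.33578209e-05]), 'eef_pos': array([0.19022356, 0.46170851, 0.23040676]), 'tool_rot': array([ 1.94147970e-01,  9.80971682e-01, -1.04188536e-03, -1.97617234e-04]), 'ft_force': array([-0.10116905,  0.29483732, -0.88423295]), 'ft_torque': array([ 0.00856964,  0.05391794, -0.03321106]), 'grip_width': 0.08564105792739878}
top [[442.8162929488796, 0.0, 282.5815580030542], [0.0, 442.8162929488796, 210.19064534916274], [0.0, 0.0, 1.0]] [0.02564784 0.         0.         0.         0.        ] [[0.007, 0.994, -0.107, 0.397], [-1.0, 0.01, 0.022, 0.02], [0.023, 0.107, 0.994, 1.136], [0.0, 0.0, 0.0, 1.0]]
side [[462.41644478957846, 0.0, 284.7857222278691], [0.0, 462.41644478957846, 219.04024416641857], [0.0, 0.0, 1.0]] [0.01511776 0.         0.         0.         0.        ] [[0.864, 0.297, -0.407, -0.029], [-0.504, 0.512, -0.695, -0.894], [0.002, 0.806, 0.593, 0.821], [0.0, 0.0, 0.0, 1.0]]
wrist [[374.799785269091, 0.0, 272.3346439163716], [0.0, 374.799785269091, 209.91973107820408], [0.0, 0.0, 1.0]] [0.00451925 0.         0.         0.         0.        ] [[0.38, -0.879, -0.287, 0.117], [0.925, 0.361, 0.12, 0.492], [-0.002, -0.311, 0.95, 0.373], [0.0, 0.0, 0.0, 1.0]]
```

View pics/top0.png

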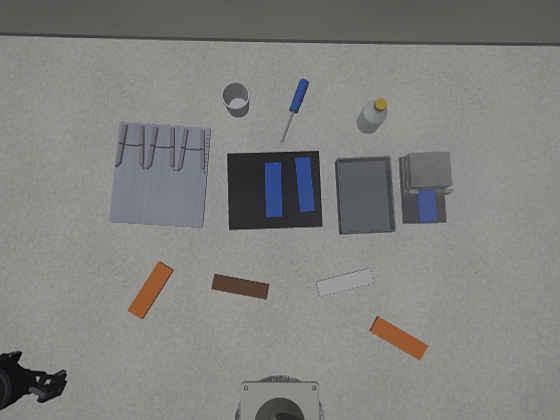

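View pics/side0.png

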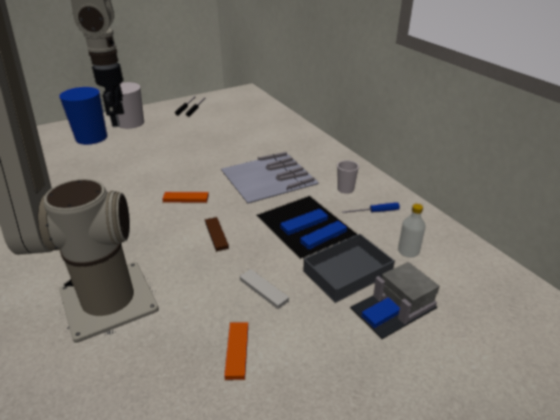

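The top view shows three blue bars: (273,190) and (305,184) on the mat, and the pressed one at (427,206) sticking out of the stand. These could be mistaken for them:
- orange bars at (150,290) and (399,337)
- a brown bar at (240,286)
- a white bar at (345,282)
- the blue screwdriver handle at (299,95)

The gauge is at (160,175), the tub at (365,195), and the slabs at (427,170).

```bash
cat >> h.py <<'E'
def bluebars(p,d,K,D,T,minA=300,z=None):
    hsv=cv2.cvtColor(p,cv2.COLOR_BGR2HSV)
    m=((hsv[...,0]>105)&(hsv[...,0]<130)&(hsv[...,1]>130)&(hsv[...,2]>60)).astype(np.uint8)
    out=[]
    for c in cv2.findContours(m,cv2.RETR_EXTERNAL,cv2.CHAIN_APPROX_NONE)[0]:
        if cv2.contourArea(c)<minA: continue
        mm=np.zeros_like(m);cv2.drawContours(mm,[c],-1,1,-1);mm=cv2.erode(mm,np.ones((3,3)))
        ys,xs=np.nonzero(mm); P=bydepth(np.c_[xs,ys],d,K,D,T); zz=np.median(P[:,2])
        zu=zz if z is None else z
        W=onplane(c[:,0],zu,K,D,T)[:,:2]
        r=cv2.minAreaRect((W*1000).astype(np.float32))
        out.append((c[:,0].mean(0).round(),zz.round(4),np.round(r[0],1),np.round(r[1],1),round(r[2],1)))
    return out
E
python3 - <<'E'
from h import *
L=load("top0.png");p,d,K,D,T=L
for b in bluebars(*L): print(b)
# others
hsv=cv2.cvtColor(p,cv2.COLOR_BGR2HSV)
def P(u,z): print(u,onplane([u],z,K,D,T).round(4),bydepth([u],d,K,D,T).round(4))
print("gauge corners");[P(u,.008) for u in[(121,122),(211,128),(204,227),(110,222)]]
print("mat");[P(u,.003) for u in[(228,153),(320,151),(323,228),(229,230)]]
print("tub");[P(u,.045) for u in[(335,157),(391,155),(396,233),(340,235)]]
print("stand floor");[P(u,.006) for u in[(402,222),(447,222)]]
print("slabtop");[P(u,.078) for u in[(407,153),(450,153),(452,186),(410,187),(430,170)]]
cv2.imwrite("pics/g0.png",cv2.resize(p[110:240,100:220],None,fx=5,fy=4.5,interpolation=2))
cv2.imwrite("pics/s0.png",cv2.resize(p[140:240,330:460],None,fx=6,fy=6,interpolation=2))
E
```

```text
(array([273., 189.]), np.float64(0.0183), array([572.2,  20.7]), array([139.3,  40.8]), 0.7)
(array([304., 184.]), np.float64(0.0187), array([586.1, -59.2]), array([140.7,  37.5]), 5.5)
gauge corners
(121, 122) [[0.744  0.4152 0.008 ]] [[0.7438 0.415  0.0086]]
(211, 128) [[0.732  0.1835 0.008 ]] [[7.343e-01 1.846e-01 2.000e-04]]
(204, 227) [[0.4738 0.195  0.008 ]] [[0.4743 0.1961 0.0006]]
(110, 222) [[0.4845 0.431  0.008 ]] [[ 0.4852  0.4345 -0.0014]]
mat
(228, 153) [[0.6675 0.1386 0.003 ]] [[6.681e-01 1.389e-01 5.000e-04]]
(320, 151) [[ 0.676  -0.1012  0.003 ]] [[ 0.6769 -0.1016 -0.0007]]
(323, 228) [[ 0.4743 -0.1087  0.003 ]] [[ 0.4746 -0.1091 -0.0012]]
(229, 230) [[0.4671 0.132  0.003 ]] [[ 0.4674  0.1325 -0.0019]]
tub
(335, 157) [[ 0.6507 -0.1345  0.045 ]] [[ 0.6602 -0.1403  0.004 ]]
(391, 155) [[ 0.6575 -0.2761  0.045 ]] [[ 6.681e-01 -2.882e-01  4.000e-04]]
(396, 233) [[ 0.4607 -0.2848  0.045 ]] [[ 0.4634 -0.2977 -0.0009]]
(340, 235) [[ 0.4545 -0.1459  0.045 ]] [[ 0.4569 -0.1527  0.0005]]
stand floor
(402, 222) [[ 0.4915 -0.3118  0.006 ]] [[ 0.4921 -0.314  -0.0014]]
(447, 222) [[ 0.4926 -0.4278  0.006 ]] [[ 0.493  -0.4299  0.0008]]
slabtop
(407, 153) [[ 0.655  -0.3065  0.078 ]] [[ 0.6734 -0.3297  0.0027]]
(450, 153) [[ 0.6561 -0.412   0.078 ]] [[ 0.675  -0.4435  0.0008]]
(452, 186) [[ 0.5744 -0.4143  0.078 ]] [[ 0.5876 -0.4466 -0.0007]]
(410, 187) [[ 0.5709 -0.3119  0.078 ]] [[ 0.5736 -0.317   0.0617]]
(430, 170) [[ 0.6133 -0.3618  0.078 ]] [[ 0.614  -0.363   0.0745]]
```

View pics/g0.png

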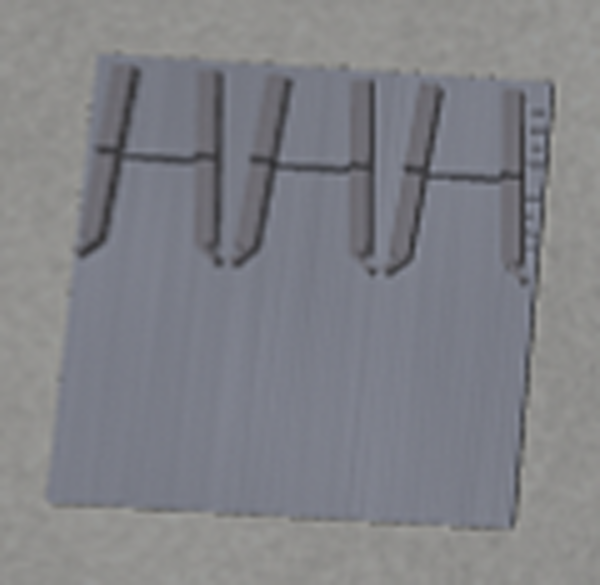

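View pics/s0.png

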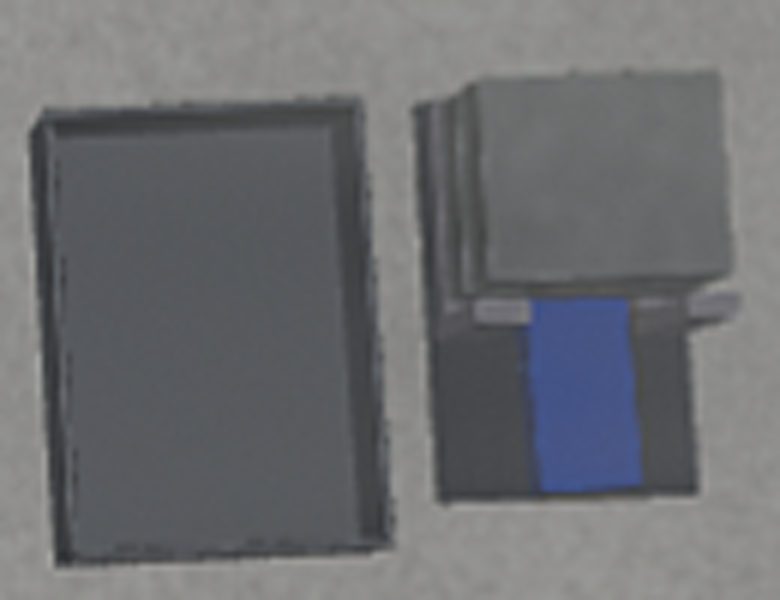

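{"method": "send_rows", "body": {
  "moves": [
    [0, 0, 0, -0.98],
    [0, 0, 0, -0.98],
    [0, 0, 0, -0.98],
    [0, 0, 0, -0.98],
    [-0.034, -0.015, -0.002, 0],
    [-0.034, -0.015, -0.002, 0],
    [-0.034, -0.015, -0.002, 0],
    [-0.034, -0.015, -0.002, 0],
    [-0.034, -0.015, -0.002, 0],
    [-0.034, -0.015, -0.002, 0],
    [-0.034, -0.015, -0.002, 0],
    [-0.034, -0.015, -0.002, 0],
    [-0.034, -0.015, -0.002, 0],
    [-0.034, -0.015, -0.002, 0],
    [0, 0, 0, 0],
    [0, 0, 0, 0]
  ],
  "claw": 1
}}

```text
clock: 1.75
eef_pos: [0.531, 0.312, 0.2503]
tool_rot: [0.0, 1.0, -0.0, -0.001]
ft_force: [-0.5, -0.5, 0.0]
grip_width: 0.0855
```

```bash
python3 - <<'E'
from h import *
snap("wrist","w1.png"); o=state();print(o["clock"],o["joint_pos"].round(3),o["eef_pos"].round(4),o["tool_rot"].round(4))
E
```

```text
1.8 [0.532 0.475 0.393 1.491 0.    0.532] [0.5302 0.3125 0.2506] [-4.e-04  1.e+00 -3.e-04 -8.e-04]
```

View pics/w1.png

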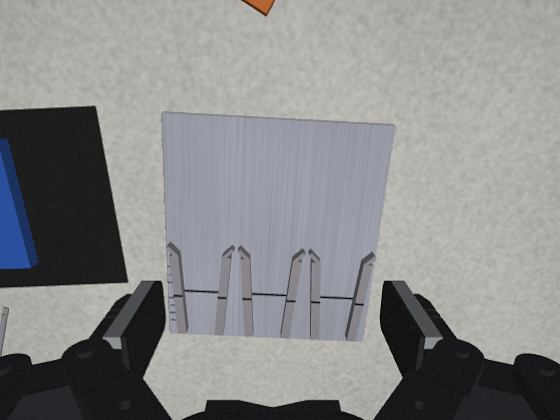

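```bash
python3 - <<'E'
from h import *
L=load("w1.png");p,d,K,D,T=L
hsv=cv2.cvtColor(p,cv2.COLOR_BGR2HSV)
c=[(163,112),(394,125),(363,341),(170,333)]
W=onplane(c,.008,K,D,T);print(W.round(4)); print(W.mean(0))
l=onplane([(174,290),(366,299),(252,293.5),(292,296)],.012,K,D,T);print(l.round(4))
f=onplane([(168,243),(233,247),(240,247),(303,250),(310,250),(374,255),(186,332),(216,333),(253,334),(282,335),(319,338),(347,339)],.02,K,D,T);print(f.round(4))
print(bydepth([(250,200),(300,200),(260,320),(40,200)],d,K,D,T).round(4))
cv2.imwrite("pics/w1c.png",cv2.resize(p[220:350,140:400],None,fx=3,fy=3,interpolation=2))
E
```

```text
[[0.4748 0.2033 0.008 ]
 [0.4874 0.4341 0.008 ]
 [0.7446 0.4223 0.008 ]
 [0.7333 0.1886 0.008 ]]
[0.61003603 0.3120692  0.008     ]
[[0.6724 0.1993 0.012 ]
 [0.684  0.4203 0.012 ]
 [0.6769 0.2886 0.012 ]
 [0.6802 0.3347 0.012 ]]
[[0.6107 0.1998 0.02  ]
 [0.6153 0.2696 0.02  ]
 [0.6153 0.2771 0.02  ]
 [0.6188 0.3452 0.02  ]
 [0.6188 0.3528 0.02  ]
 [0.6247 0.4225 0.02  ]
 [0.7232 0.2112 0.02  ]
 [0.7245 0.2462 0.02  ]
 [0.7259 0.2894 0.02  ]
 [0.7273 0.3234 0.02  ]
 [0.7314 0.3669 0.02  ]
 [0.7327 0.3998 0.02  ]]
[[0.5663 0.288  0.0069]
 [0.5658 0.3416 0.0083]
 [0.7159 0.2973 0.0067]
 [0.5674 0.061  0.0036]]
```

View pics/w1c.png

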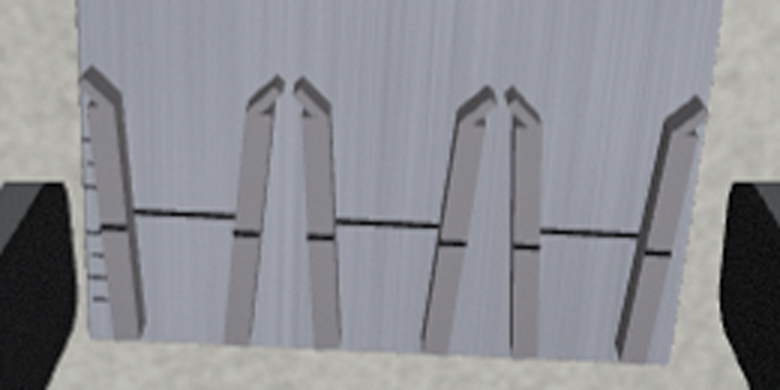

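{"method": "send_rows", "body": {
  "moves": [
    [0.0044, -0.0426, 0, 0],
    [0.0044, -0.0426, 0, 0],
    [0.0044, -0.0426, 0, 0],
    [0.0044, -0.0426, 0, 0],
    [0.0044, -0.0426, 0, 0],
    [0.0044, -0.0426, 0, 0],
    [0.0044, -0.0426, 0, 0],
    [0.0044, -0.0426, 0, 0],
    [0.0044, -0.0426, 0, 0],
    [0.0044, -0.0426, 0, 0],
    [0.0044, -0.0426, 0, 0],
    [0.0044, -0.0426, 0, 0],
    [0.0044, -0.0426, 0, 0],
    [0.0044, -0.0426, 0, 0],
    [0.0044, -0.0426, 0, 0],
    [0.0044, -0.0426, 0, 0],
    [0, 0, 0, 0],
    [0, 0, 0, 0]
  ]
}}

```text
clock: 3.6
eef_pos: [0.4608, -0.3683, 0.2509]
tool_rot: [-0.0, 1.0, 0.001, -0.0]
ft_force: [0.5, 0.0, -0.1]
grip_width: 0.0854
```

```bash
python3 - <<'E'
from h import *
L=snap("wrist","w2.png"); o=state();print(o["clock"],o["joint_pos"].round(3),o["eef_pos"].round(4),o["tool_rot"].round(4))
for b in bluebars(*L):print(b)
E
```

```text
3.65 [-6.730e-01  4.180e-01  3.070e-01  1.461e+00  1.000e-03 -6.760e-01] [ 0.4611 -0.3675  0.2512] [-1.1e-03  1.0e+00  6.0e-04 -2.0e-04]
(array([541., 276.]), np.float64(0.0183), array([583.8, -64.6]), array([146.5,  48.2]), 5.9)
(array([269., 235.]), np.float64(0.0212), array([ 533.3, -371. ]), array([86.4, 43.3]), 3.6)
```

View pics/w2.png

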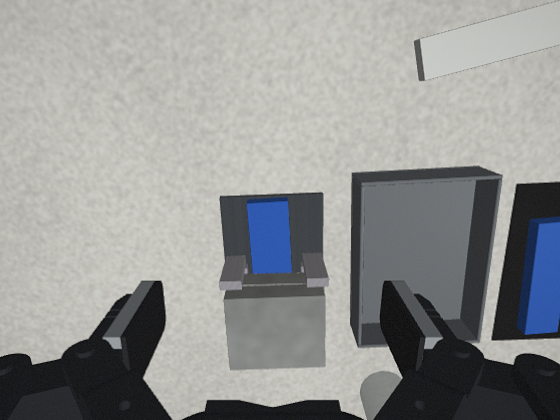

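```bash
python3 - <<'E'
from h import *
L=load("w2.png");p,d,K,D,T=L
cv2.imwrite("pics/w2c.png",cv2.resize(p[180:380,205:345],None,fx=4,fy=3,interpolation=2))
for z,c in[(.022,[(249,203),(288,200),(255,273),(292,271)]),(.006,[(221,197),(323,193)]),(.066,[(241,290),(305,290),(220,290),(328,287)]),(.072,[(225,291),(325,288),(326,366),(229,370)]),(.045,[(353,176),(502,177),(487,346),(359,347)]),(.045,[(353,171),(480,166)])]: print(z,onplane(c,z,K,D,T).round(4).tolist())
E
```

```text
0.022 [[0.4953, -0.3919, 0.022], [0.492, -0.3516, 0.022], [0.5759, -0.3867, 0.022], [0.5734, -0.346, 0.022]]
0.006 [[0.4935, -0.4229, 0.006], [0.4889, -0.3135, 0.006]]
0.066 [[0.5716, -0.3986, 0.066], [0.5715, -0.3355, 0.066], [0.5716, -0.4193, 0.066], [0.5681, -0.3129, 0.066]]
0.072 [[0.5692, -0.4136, 0.072], [0.5658, -0.3168, 0.072], [0.6575, -0.3116, 0.072], [0.6626, -0.4128, 0.072]]
0.045 [[0.4614, -0.2913, 0.045], [0.4622, -0.15, 0.045], [0.6534, -0.13, 0.045], [0.655, -0.2714, 0.045]]
0.045 [[0.4565, -0.2917, 0.045], [0.4516, -0.1726, 0.045]]
```

View pics/w2c.png

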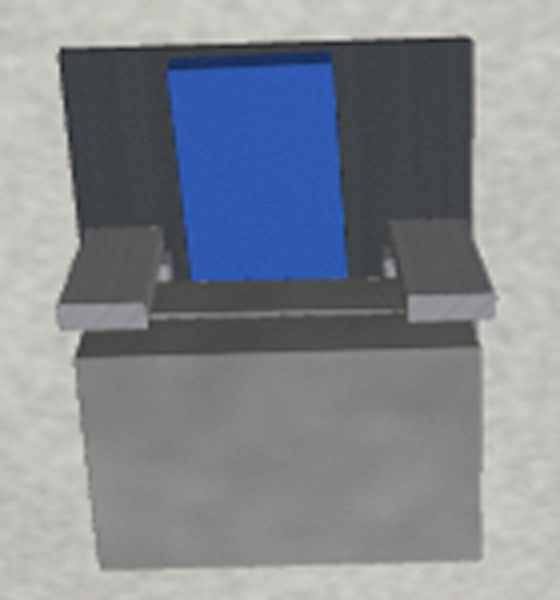

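{"method": "send_rows", "body": {
  "moves": [
    [0, 0, 0, -0.58],
    [-0.018, -0.002, 0.02, 0],
    [-0.018, -0.002, 0.03, 0],
    [-0.018, -0.002, 0.03, 0],
    [0, 0, 0.03, 0],
    [0, 0, 0.03, 0],
    [0, 0, 0.03, 0],
    [0, 0, 0.02, 0],
    [0, 0, 0, 0],
    [0, 0, 0, 0]
  ]
}}

```text
clock: 4.65
eef_pos: [0.5159, -0.3701, 0.062]
tool_rot: [-0.031, 1.0, 0.0, -0.0]
ft_force: [0.1, 0.5, 0.4]
grip_width: 0.0857
```

```bash
python3 - <<'E'
from h import *
o=state();print(o["clock"],o["joint_pos"].round(3),o["eef_pos"].round(4),R.from_quat(o["tool_rot"]).as_matrix().round(4).tolist(),o["ft_force"])
L=snap("wrist","w3.png"); 
for b in bluebars(*L,z=.022):print(b)
snap("side","sd3.png")
E
```

```text
4.65 [-0.622  0.617  0.13   1.084  0.    -0.684] [ 0.5159 -0.3701  0.062 ] [[-0.9981, -0.0615, -0.0001], [-0.0615, 0.9981, 0.0003], [0.0001, 0.0003, -1.0]] [0.06223633 0.53598906 0.41783064]
(array([268., 268.]), np.float64(0.0213), array([ 533. , -371.1]), array([85.9, 43. ]), 3.7)
```

View pics/w3.png

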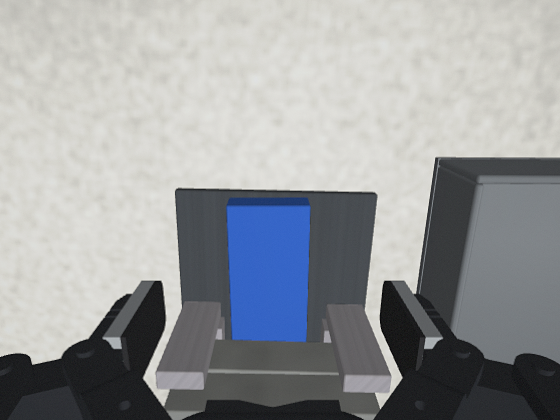

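{"method": "send_rows", "body": {
  "moves": [
    [0, 0, 0.02, 0],
    [0, 0, 0.016, 0],
    [0, 0, 0.01, 0],
    [0, 0, 0.01, 0],
    [0, 0, 0, 0],
    [0, 0, 0, 0]
  ]
}}

```text
clock: 5.35
eef_pos: [0.5156, -0.372, 0.0058]
tool_rot: [-0.03, 1.0, -0.0, 0.0]
ft_force: [-0.3, 0.5, 1.1]
grip_width: 0.0855
```

{"method": "send_rows", "body": {
  "moves": [
    [0, 0, 0, 0],
    [0, 0, 0, 0],
    [0, 0, 0, 0],
    [0, 0, 0, 0],
    [0, 0, 0, 0],
    [0, 0, 0, 0],
    [0, 0, 0, 0],
    [0, 0, 0, 0],
    [0, 0, 0, 0],
    [0, 0, 0, 0],
    [0, 0, 0, 0],
    [0, 0, 0, 0]
  ],
  "claw": -1
}}

```text
clock: 6.55
eef_pos: [0.5157, -0.3722, 0.0062]
tool_rot: [-0.03, 1.0, -0.0, 0.001]
ft_force: [-0.1, 0.5, 5.2]
grip_width: 0.0423
```

```bash
python3 - <<'E'
from h import *
o=state();print(o["clock"],o["eef_pos"].round(4),o["ft_force"],o["ft_torque"],o["grip_width"])
L=snap("wrist","w4.png"); 
p=snap("side","sd4.png")[0]
cv2.imwrite("pics/sd4c.png",cv2.resize(p[180:360,300:480],None,fx=4,fy=3.3,interpolation=2))
E
```

```text
6.55 [ 0.5157 -0.3722  0.0062] [-0.12167991  0.4573287   5.22099167] [0.06748526 0.23595591 0.04895325] 0.04225202146314568
```

View pics/w4.png

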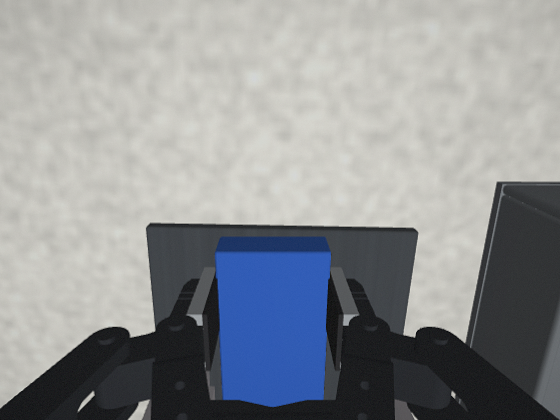

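View pics/sd4c.png

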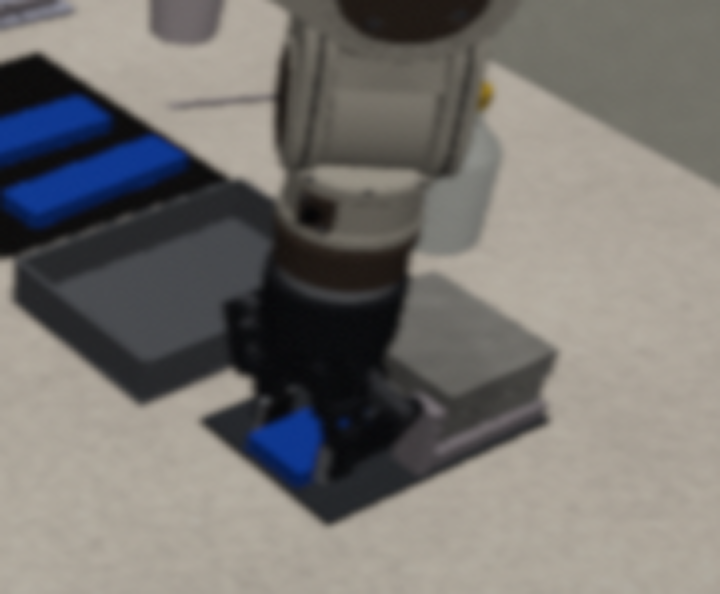

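{"method": "send_rows", "body": {
  "moves": [
    [0.005, 0, 0, 0],
    [0.008, 0, 0, 0],
    [0.008, 0, 0, 0],
    [0.008, 0, 0, 0],
    [0.008, 0, 0, 0],
    [0.008, 0, 0, 0],
    [0.008, 0, 0, 0],
    [0.008, 0, 0, 0],
    [0.008, 0, 0, 0],
    [0.008, 0, 0, 0],
    [0.008, 0, 0, 0],
    [0.008, 0, 0, 0],
    [0.008, 0, 0, 0],
    [0.008, 0, 0, 0],
    [0.008, 0, 0, 0],
    [0, 0, 0, 0]
  ]
}}

```text
clock: 8.25
eef_pos: [0.3962, -0.3785, 0.005]
tool_rot: [-0.029, 1.0, 0.0, -0.001]
ft_force: [-2.2, -1.8, 4.1]
grip_width: 0.0417
```

```bash
python3 - <<'E'
from h import *
o=state();print(o["clock"],o["eef_pos"].round(4),o["ft_force"],o["ft_torque"],o["grip_width"])
L=snap("wrist","w5.png"); 
p=snap("side","sd5.png")[0]
cv2.imwrite("pics/sd5c.png",cv2.resize(p[180:360,300:480],None,fx=4,fy=3.3,interpolation=2))
E
```

```text
8.25 [ 0.3962 -0.3785  0.005 ] [-2.20021026 -1.81603281  4.08206103] [-0.06455983  0.05737318 -0.03511074] 0.04173630444048545
```

View pics/w5.png

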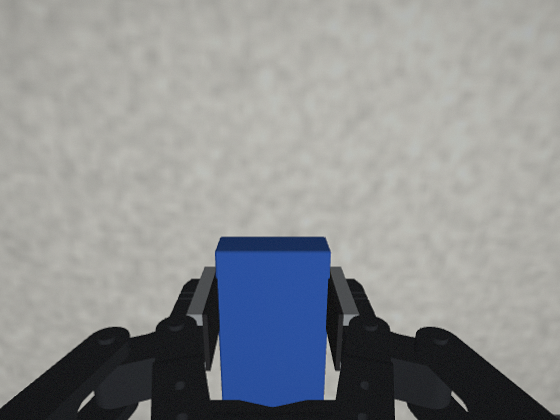

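View pics/sd5c.png

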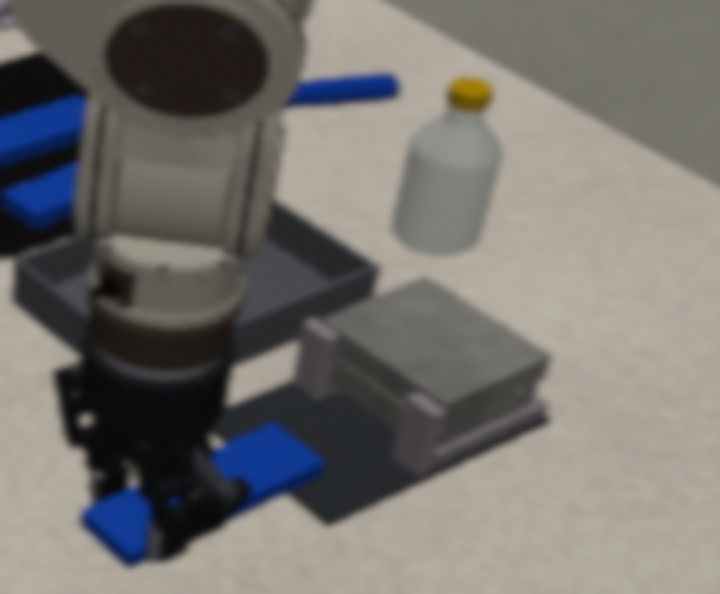

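```bash
python3 - <<'E'
from h import *
for f in("w4.png","w5.png"):
    L=load(f);p,d,K,D,T=L
    hsv=cv2.cvtColor(p,cv2.COLOR_BGR2HSV); m=(hsv[...,0]>105)&(hsv[...,0]<130)&(hsv[...,1]>130)
    for r in(255,265,290,330,380):
        x=np.nonzero(m[r,200:350])[0]+200; W=onplane([(x.min()-.5,r),(x.max()+.5,r)],.022,K,D,T); print(f,r,x.min(),x.max(),W[:,:2].round(4).tolist(),np.linalg.norm(W[1]-W[0]).round(4),bydepth([(272,r)],d,K,D,T)[0].round(4))
E
```

```text
w4.png 255 215 330 [[0.4966, -0.3946], [0.494, -0.3519]] 0.0428 [ 0.4955 -0.3734  0.0217]
w4.png 265 215 330 [[0.5007, -0.3945], [0.4981, -0.3514]] 0.0432 [ 0.4999 -0.3731  0.021 ]
w4.png 290 217 327 [[0.5112, -0.3936], [0.5087, -0.3514]] 0.0423 [ 0.5105 -0.3725  0.021 ]
w4.png 330 219 326 [[0.5291, -0.3926], [0.5265, -0.3499]] 0.0427 [ 0.5283 -0.3714  0.0213]
w4.png 380 221 324 [[0.5535, -0.3914], [0.5509, -0.3482]] 0.0433 [ 0.5525 -0.37    0.0217]
w5.png 255 215 329 [[0.3766, -0.4007], [0.3742, -0.3588]] 0.042 [ 0.3764 -0.3797  0.0198]
w5.png 265 216 329 [[0.3806, -0.4003], [0.3782, -0.3584]] 0.0421 [ 0.3808 -0.3794  0.0192]
w5.png 290 218 327 [[0.391, -0.3995], [0.3886, -0.358]] 0.0415 [ 0.3909 -0.3789  0.02  ]
w5.png 330 219 326 [[0.4087, -0.3988], [0.4062, -0.3566]] 0.0423 [ 0.4088 -0.3778  0.0201]
w5.png 380 222 323 [[0.4327, -0.3972], [0.4303, -0.3553]] 0.042 [ 0.4337 -0.3764  0.0196]
```

{"method": "send_rows", "body": {
  "moves": [
    [0, 0, -0.01, 0],
    [0, 0, -0.02, 0],
    [0, 0, -0.03, 0],
    [0, 0, -0.04, 0],
    [0, 0, -0.04, 0],
    [0, 0, -0.04, 0],
    [0, 0, 0, 0]
  ]
}}

```text
clock: 9.05
eef_pos: [0.4012, -0.3808, 0.1916]
tool_rot: [-0.03, 1.0, -0.004, 0.004]
ft_force: [0.5, -0.1, -1.1]
grip_width: 0.0417
```

```bash
python3 - <<'E'
from h import *
o=state();print(o["clock"],o["joint_pos"].round(3),o["eef_pos"].round(4),o["ft_force"],o["ft_torque"],o["grip_width"])
p=snap("side","sd6.png")[0]; snap("top","top6.png")
cv2.imwrite("pics/sd6c.png",cv2.resize(p[150:360,270:480],None,fx=3.5,fy=2.8,interpolation=2))
E
```

```text
9.05 [-0.759  0.356  0.06   1.264 -0.    -0.819] [ 0.4012 -0.3808  0.1916] [ 0.49049142 -0.10223669 -1.06666737] [ 0.00504789  0.06222598 -0.01831464] 0.0417151269511914
```

View pics/sd6c.png

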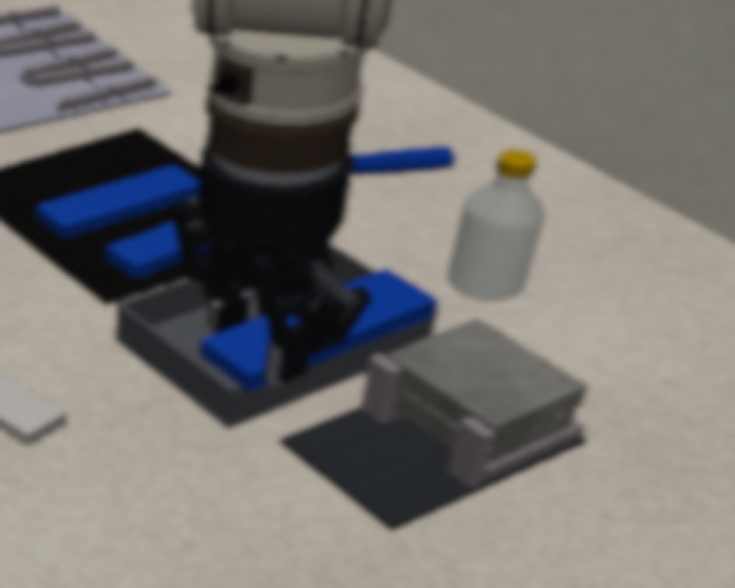

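View pics/top6.png

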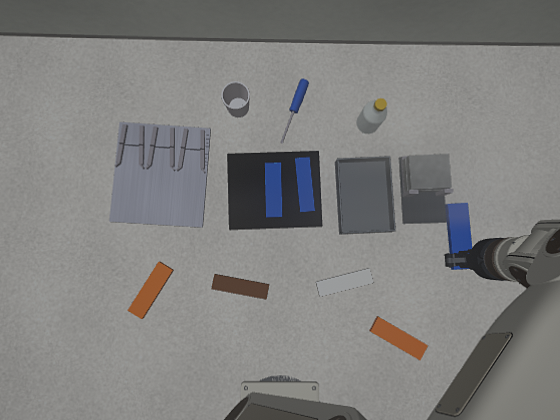

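{"method": "send_rows", "body": {
  "moves": [
    [0, 0.02, 0, 0.56],
    [0, 0.04, 0, 0.56],
    [-0.0027, 0.0425, 0, 0],
    [-0.0027, 0.0425, 0, 0],
    [-0.0027, 0.0425, 0, 0],
    [-0.0027, 0.0425, 0, 0],
    [-0.0027, 0.0425, 0, 0],
    [-0.0027, 0.0425, 0, 0],
    [-0.0027, 0.0425, 0, 0],
    [-0.0027, 0.0425, 0, 0],
    [-0.0027, 0.0425, 0, 0],
    [-0.0027, 0.0425, 0, 0],
    [-0.0027, 0.0425, 0, 0],
    [-0.0027, 0.0425, 0, 0],
    [-0.0027, 0.0425, 0, 0],
    [-0.0027, 0.0425, 0, 0],
    [-0.0027, 0.0425, 0, 0],
    [-0.0027, 0.0425, 0, 0],
    [-0.0027, 0.0425, 0, 0],
    [0, 0, 0, 0]
  ]
}}

```text
clock: 11.15
eef_pos: [0.4793, 0.4046, 0.1808]
tool_rot: [0.024, 1.0, -0.001, -0.002]
ft_force: [-0.5, -1.3, -1.1]
grip_width: 0.0421
```

```bash
cat >> h.py <<'E'
GC=np.array([.608,.3124]);GY=np.radians(-2.95)
def st():
    o=state(); M=R.from_quat(o["tool_rot"]).as_matrix()
    print("t",round(o["clock"],2),"p",o["eef_pos"].round(4),"yaw",np.degrees(np.arctan2(M[1,1],M[0,1])).round(2)-90,"F",o["ft_force"].round(1),"tq",o["ft_torque"].round(2),"w",round(o["grip_width"],4),"j1,6",o["joint_pos"][[0,5]].round(2)); return o,M
def goto(x,y,z=None,yaw=None):
    o,M=st(); p=o["eef_pos"]; 
    if yaw is not None:
        a=np.arctan2(M[1,1],M[0,1])-np.pi/2; t=np.radians(yaw)-a; print("turn value total",(-t/.1).round(3))
        c,s=np.cos(np.radians(yaw)),np.sin(np.radians(yaw)); M=np.array([[-c,-s,0],[-s,c,0],[0,0,-1]])
    d=np.array([x,y,p[2] if z is None else z])-p; print("tool shift",(M.T@d).round(4))
def g2w(x,y): 
    c,s=np.cos(GY),np.sin(GY); return GC+np.array([c*x-s*y,s*x+c*y])
E
python3 - <<'E'
from h import *
t=g2w(-.122,.078); print(t); goto(*t,.012,-2.95)
E
```

```text
[0.4901759 0.3965753]
t 11.15 p [0.4793 0.4046 0.1808] yaw -2.6899999999999977 F [-0.5 -1.3 -1.1] tq [-0.11  0.08  0.03] w 0.0421 j1,6 [0.7  0.75]
turn value total 0.045
tool shift [-0.0112 -0.0075  0.1688]
```

{"method": "send_rows", "body": {
  "moves": [
    [-0.004, -0.003, 0.03, 0.05],
    [-0.004, -0.003, 0.03, 0],
    [-0.003, -0.002, 0.03, 0],
    [0, 0, 0.02, 0],
    [0, 0, 0.01, 0],
    [0, 0, 0, 0],
    [0, 0, 0, 0]
  ]
}}

```text
clock: 11.85
eef_pos: [0.4917, 0.3916, 0.0654]
tool_rot: [0.029, 1.0, -0.0, -0.0]
ft_force: [0.0, 1.4, -0.5]
grip_width: 0.0421
```

```bash
python3 - <<'E'
from h import *
st(); L=snap("wrist","w7.png"); snap("side","sd7.png"); p=snap("top","top7.png")[0]
cv2.imwrite("pics/top7c.png",cv2.resize(p[100:260,90:230],None,fx=4.5,fy=3.6,interpolation=2))
E
```

```text
t 11.85 p [0.4917 0.3916 0.0654] yaw -3.3100000000000023 F [ 0.   1.4 -0.5] tq [-0.01  0.01  0.04] w 0.0421 j1,6 [0.67 0.73]
```

View pics/w7.png

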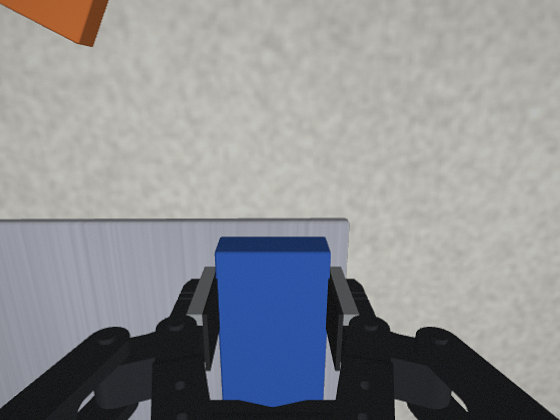

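View pics/top7c.png

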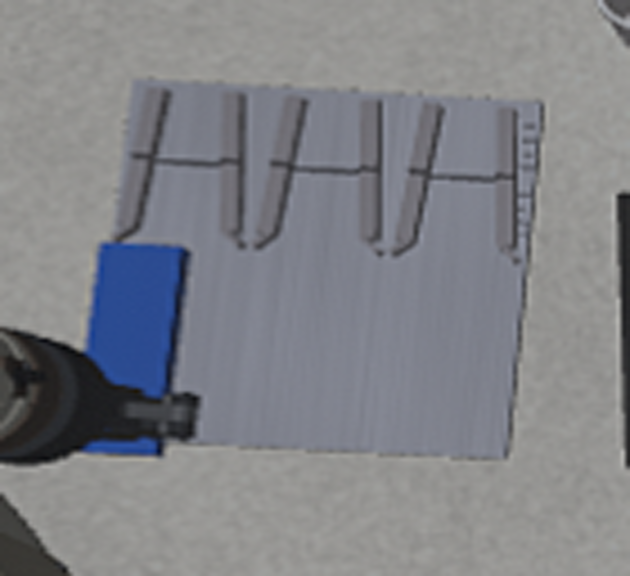

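```bash
python3 - <<'E'
from h import *
L=load("w7.png");p,d,K,D,T=L
c=onplane([(349,219.5),(20,220.5),(352,300)],.008,K,D,T)[:,:2]; print(c.round(4)); e=c[0]-c[1]; a=np.degrees(np.arctan2(-e[0],e[1]));print("yaw",a)
GYr=np.radians(-2.95);Rm=np.array([[np.cos(GYr),-np.sin(GYr)],[np.sin(GYr),np.cos(GYr)]])
print("centre",c[0]-Rm@[-.13,.118])
for b in bluebars(*L): print(b)
p=cv2.cvtColor(L[0],cv2.COLOR_BGR2HSV); m=(p[...,0]>105)&(p[...,0]<130)&(p[...,1]>130)
z=.0654+.017
for r in(258,380):
    x=np.nonzero(m[r,200:350])[0]+200; W=onplane([(x.min()-.5,r),(x.max()+.5,r)],z,K,D,T); print(W.mean(0).round(4),np.linalg.norm(W[1]-W[0]))
E
```

```text
[[0.4859 0.4355]
 [0.476  0.2502]
 [0.538  0.4376]]
yaw -3.068621328211411
centre [0.60965545 0.31094785]
(array([272., 318.]), np.float64(0.0804), array([503.5, 391. ]), array([43.2, 78.2]), 86.8)
[0.472  0.3928 0.0824] 0.04211913085988233
[0.527  0.3899 0.0824] 0.04198093773015626
```

{"method": "send_rows", "body": {
  "moves": [
    [0.002, 0.002, 0.015, -0.05],
    [0, 0.0015, 0.015, 0],
    [0, 0, 0.01, 0],
    [0, 0, 0.007, 0],
    [0, 0, 0.004, 0],
    [0, 0, 0.003, 0],
    [0, 0, 0, 0],
    [0, 0, 0, 0]
  ]
}}

```text
clock: 12.8
eef_pos: [0.4902, 0.3955, 0.0117]
tool_rot: [0.026, 1.0, 0.0, 0.0]
ft_force: [1.0, -0.2, -1.3]
grip_width: 0.042
```

```bash
sed -i 's/^GC=.*/GC=np.array([.6095,.3112]);GY=np.radians(-3.0)/' h.py; python3 - <<'E'
from h import *
o,_=st(); 
x=o["eef_pos"]; c,s=np.cos(GY),np.sin(GY); dd=x[:2]-GC; print("gauge frame tcp",(c*dd[0]+s*dd[1]).round(4),(-s*dd[0]+c*dd[1]).round(4))
E
```

```text
t 12.8 p [0.4902 0.3955 0.0117] yaw -3.030000000000001 F [ 1.  -0.2 -1.3] tq [ 0.02  0.03 -0.01] w 0.042 j1,6 [0.68 0.73]
gauge frame tcp -0.1236 0.078
```

{"method": "send_rows", "body": {
  "moves": [
    [0, 0, 0.002, 0],
    [0, 0, 0.0015, 0],
    [-0.006, 0, 0, 0],
    [-0.007, 0, 0, 0],
    [-0.007, 0, 0, 0],
    [-0.007, 0, 0, 0],
    [-0.007, 0, 0, 0],
    [-0.007, 0, 0, 0],
    [-0.006, 0, 0, 0],
    [0, 0, 0, 0]
  ]
}}

```text
clock: 13.8
eef_pos: [0.5386, 0.3929, 0.0083]
tool_rot: [0.027, 1.0, 0.0, 0.001]
ft_force: [0.0, -0.7, 5.0]
grip_width: 0.0422
```

```bash
cat >> h.py <<'E'
def gt():
    o,_=st(); x=o["eef_pos"]; c,s=np.cos(GY),np.sin(GY); dd=x[:2]-GC; print("gauge frame tcp",(c*dd[0]+s*dd[1]).round(4),(-s*dd[0]+c*dd[1]).round(4))
E
python3 - <<'E'
from h import *
gt()
E
```

```text
t 13.8 p [0.5386 0.3929 0.0083] yaw -3.0799999999999983 F [ 0.  -0.7  5. ] tq [-0.1   0.08 -0.02] w 0.0422 j1,6 [0.63 0.68]
gauge frame tcp -0.0751 0.0779
```

{"method": "send_rows", "body": {
  "moves": [
    [-0.003, 0, 0, 0],
    [-0.003, 0, 0, 0],
    [-0.003, 0, 0, 0],
    [0, 0, 0, 0]
  ]
}}

```text
clock: 14.2
eef_pos: [0.5448, 0.3926, 0.0083]
tool_rot: [0.026, 1.0, 0.0, -0.001]
ft_force: [-5.6, 0.2, 7.1]
grip_width: 0.0425
```

{"method": "send_rows", "body": {
  "moves": [
    [-0.002, 0, 0, 0],
    [-0.002, 0, 0, 0],
    [0, 0, 0, 0]
  ]
}}

```text
clock: 14.5
eef_pos: [0.5456, 0.3924, 0.0082]
tool_rot: [0.026, 1.0, -0.0, -0.004]
ft_force: [-14.1, -1.2, 11.3]
grip_width: 0.0418
```

{"method": "send_rows", "body": {
  "moves": [
    [-0.002, 0, 0, 0],
    [0, 0, 0, 0]
  ]
}}

```text
clock: 14.7
eef_pos: [0.546, 0.3923, 0.0082]
tool_rot: [0.025, 1.0, -0.0, -0.006]
ft_force: [-17.1, -0.6, 14.0]
grip_width: 0.042
```

{"method": "send_rows", "body": {
  "moves": [
    [0, 0, 0, 0],
    [0, 0, 0, 0],
    [0, 0, 0, 0],
    [0, 0, 0, 0],
    [0, 0, 0, 0],
    [0, 0, 0, 0],
    [0, 0, -0.03, 0],
    [0, 0, -0.04, 0],
    [0.02, 0, -0.04, 0],
    [0.02, 0, -0.04, 0],
    [0.02, 0, -0.04, 0],
    [0, 0, 0, 0],
    [0, 0, 0, 0]
  ],
  "claw": 1
}}

```text
clock: 16.0
eef_pos: [0.4923, 0.396, 0.1997]
tool_rot: [0.026, 1.0, 0.001, 0.002]
ft_force: [-0.4, 0.5, -0.7]
grip_width: 0.0856
```

```bash
python3 - <<'E'
from h import *
gt(); L=snap("wrist","w8.png")
for b in bluebars(*L): print(b)
L=snap("top","top8.png")
for b in bluebars(*L): print(b)
E
```

```text
t 16.0 p [0.4923 0.396  0.1997] yaw -2.989999999999995 F [-0.4  0.5 -0.7] tq [-0.03  0.06 -0.  ] w 0.0856 j1,6 [0.68 0.73]
gauge frame tcp -0.1214 0.0785
(array([271., 279.]), np.float64(0.0233), array([592. , 390.4]), array([ 43. , 142.8]), 87.2)
(array([273., 189.]), np.float64(0.0185), array([572.2,  20.7]), array([139.3,  40.8]), 0.7)
(array([304., 184.]), np.float64(0.0186), array([586.2, -59.2]), array([140.7,  37.6]), 5.6)
(array([127., 179.]), np.float64(0.0235), array([593.7, 388.1]), array([ 43.4, 139.2]), 87.5)
```

View pics/w8.png

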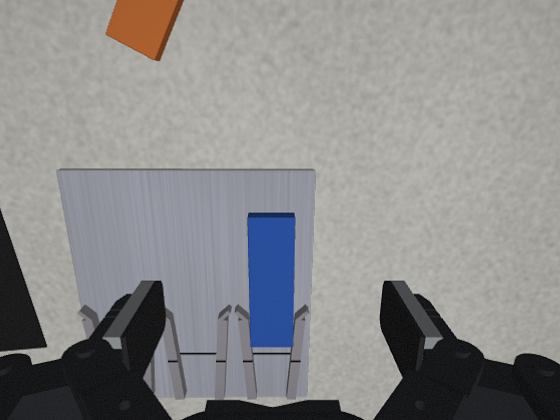

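```bash
cat >> h.py <<'E'
def w2g(P):
    c,s=np.cos(GY),np.sin(GY); dd=np.array(P)[:,:2]-GC; return np.c_[c*dd[:,0]+s*dd[:,1],-s*dd[:,0]+c*dd[:,1]]
E
python3 - <<'E'
from h import *
p,d,K,D,T=load("w8.png")
print("front",w2g(onplane([(251,347),(293,347)],.024,K,D,T)).round(4),"tail",w2g(onplane([(249,217),(294,217)],.024,K,D,T)).round(4))
print("line",w2g(onplane([(182,353),(212,353.5),(256,353.5),(287,353.5)],.008,K,D,T)).round(4),"fence line",w2g(onplane([(174,361),(220,361),(249,361),(295,361)],.02,K,D,T)).round(4))
print("plate near",w2g(onplane([(59,170),(315,170)],.008,K,D,T)).round(4))
p,d,K,D,T=load("top8.png")
cv2.imwrite("pics/top8c.png",cv2.resize(p[110:240,100:220],None,fx=5,fy=4.5,interpolation=2))
E
```

```text
front [[0.0503 0.0577]
 [0.0504 0.1003]] tail [[-0.0894  0.0582]
 [-0.0894  0.0986]]
line [[ 0.0706 -0.0173]
 [ 0.0713  0.0148]
 [ 0.0713  0.0619]
 [ 0.0714  0.0952]] fence line [[ 0.0708 -0.0229]
 [ 0.0709  0.0249]
 [ 0.0709  0.0551]
 [ 0.071   0.103 ]]
plate near [[-0.1287 -0.1134]
 [-0.1289  0.1178]]
```

View pics/top8c.png

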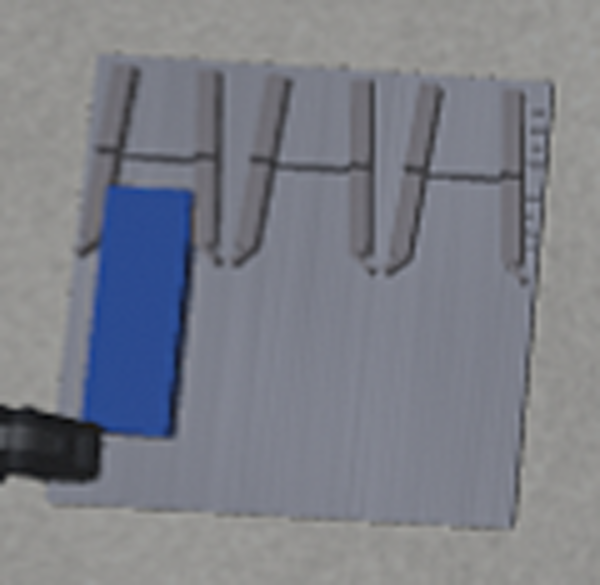

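{"method": "send_rows", "body": {
  "moves": [
    [0, -0.02, -0.005, -0.52],
    [0, -0.036, -0.005, 0],
    [0, -0.036, 0, 0],
    [0, -0.036, 0, 0],
    [0, -0.036, 0, 0],
    [0, -0.036, 0, 0],
    [0, -0.036, 0, 0],
    [0, -0.036, 0, 0],
    [0, -0.036, 0, 0],
    [0, -0.036, 0, 0],
    [0, -0.036, 0, 0],
    [0, -0.02, 0, 0],
    [0, 0, 0, 0],
    [0, 0, 0, 0]
  ]
}}

```text
clock: 17.5
eef_pos: [0.49, -0.0052, 0.2062]
tool_rot: [0.001, 1.0, 0.0, -0.002]
ft_force: [0.4, 0.3, -1.2]
grip_width: 0.0853
```

```bash
python3 - <<'E'
from h import *
st(); L=snap("wrist","w9.png")
for b in bluebars(*L,z=.019): print(b)
E
```

```text
t 17.5 p [ 0.49   -0.0052  0.2062] yaw -0.15000000000000568 F [ 0.4  0.3 -1.2] tq [ 0.06 -0.03  0.03] w 0.0853 j1,6 [-0.01 -0.01]
(array([218., 270.]), np.float64(0.0183), array([584.2, -58.1]), array([144.3,  40.6]), 5.7)
(array([299., 256.]), np.float64(0.0183), array([569.3,  20.9]), array([144.1,  42.1]), 2.2)
```

View pics/w9.png

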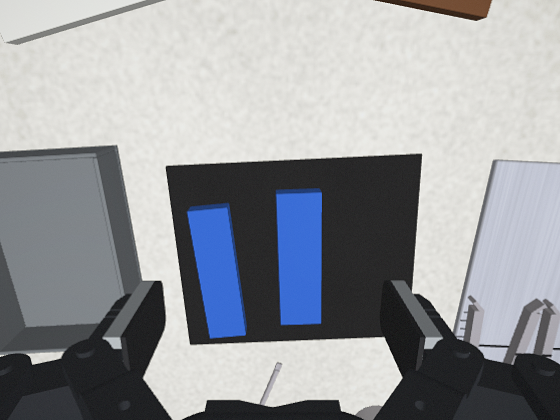

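```bash
python3 - <<'E'
from h import *
p,d,K,D,T=load("w9.png")
for n,c in(("A",[(277,194),(321.5,192),(281,325),(321.5,324)]),("B",[(188,211),(229.5,208),(210,338),(245,335)]),):
    W=onplane(c,.019,K,D,T)[:,:2]; a=W[:2].mean(0);b=W[2:].mean(0);e=b-a
    print(n,W.round(4).tolist(),"tail",a.round(4),"front",b.round(4),"yaw",np.degrees(np.arctan2(e[1],e[0])),"len",np.hypot(*e),"w",np.linalg.norm(W[1]-W[0]),np.linalg.norm(W[3]-W[2]))
    u=e/np.hypot(*e); g=a+u*.025;print("grip",g)
    goto(*g,.06,np.degrees(np.arctan2(e[1],e[0])))
print("mat",onplane([(166,166),(421,154),(190,344)],.003,K,D,T).round(4))
E
```

```text
A [[0.5027, -0.0007], [0.5009, 0.0398], [0.642, 0.0037], [0.6409, 0.0452]] tail [0.5018 0.0195] front [0.6414 0.0244] yaw 2.01476022189102 len 0.13974555180277748 w 0.04053222421514335 0.04150503659719702
grip [0.52675244 0.02040403]
t 17.55 p [ 0.4901 -0.0046  0.2065] yaw -0.06999999999999318 F [ 0.2 -0.   0.4] tq [-0.04 -0.04 -0.  ] w 0.0858 j1,6 [-0.01 -0.01]
turn value total -0.364
tool shift [-0.0375  0.0237  0.1465]
B [[0.5188, -0.083], [0.516, -0.0445], [0.6576, -0.0699], [0.654, -0.0335]] tail [ 0.5174 -0.0637] front [ 0.6558 -0.0517] yaw 4.9655205840950885 len 0.13888160385228132 w 0.03857504921664569 0.036592467699951434
grip [ 0.54231796 -0.06157919]
t 17.55 p [ 0.4901 -0.0046  0.2065] yaw -0.06999999999999318 F [ 0.2 -0.   0.4] tq [-0.04 -0.04 -0.  ] w 0.0858 j1,6 [-0.01 -0.01]
turn value total -0.879
tool shift [-0.0471 -0.0613  0.1465]
mat [[ 0.4799 -0.1041  0.003 ]
 [ 0.469   0.1324  0.003 ]
 [ 0.6772 -0.0954  0.003 ]]
```

{"method": "send_rows", "body": {
  "moves": [
    [-0.012, 0.008, 0.02, -0.34],
    [-0.012, 0.008, 0.03, 0],
    [-0.0135, 0.008, 0.03, 0],
    [0, 0, 0.03, 0],
    [0, 0, 0.02, 0],
    [0, 0, 0.015, 0],
    [0, 0, 0, 0],
    [0, 0, 0, 0]
  ]
}}

```text
clock: 18.35
eef_pos: [0.5273, 0.0211, 0.0626]
tool_rot: [-0.017, 1.0, 0.0, -0.001]
ft_force: [0.5, -0.5, 0.4]
grip_width: 0.0856
```

```bash
python3 - <<'E'
from h import *
goto(.5268,.0204,.004); L=snap("wrist","w10.png")
for b in bluebars(*L,z=.019): print(b)
E
```

```text
t 18.35 p [0.5273 0.0211 0.0626] yaw 1.9899999999999949 F [ 0.5 -0.5  0.4] tq [ 0.   -0.02 -0.01] w 0.0856 j1,6 [0.04 0.01]
tool shift [ 0.0005 -0.0006  0.0586]
(array([140., 302.]), np.float64(0.0182), array([582.2, -56.4]), array([140.9,  43.2]), 5.7)
(array([270., 294.]), np.float64(0.0184), array([567.9,  21. ]), array([140.6,  42. ]), 2.0)
```

View pics/w10.png

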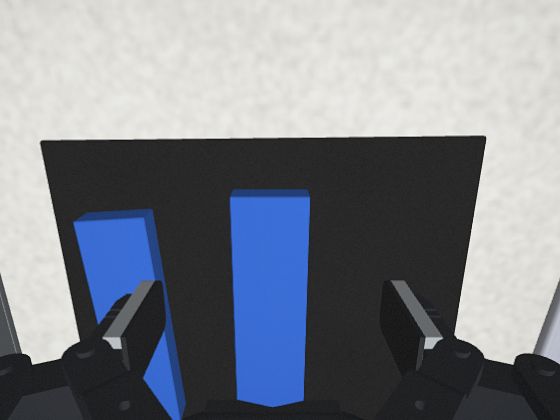

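{"method": "send_rows", "body": {
  "moves": [
    [0, 0, 0, 0],
    [0, 0, 0, 0],
    [0, 0, 0.02, 0],
    [0, 0, 0.018, 0],
    [0, 0, 0.01, 0],
    [0, 0, 0.01, 0],
    [0, 0, 0, 0],
    [0, 0, 0, 0]
  ],
  "claw": 0.6
}}

```text
clock: 19.2
eef_pos: [0.5278, 0.0201, 0.0051]
tool_rot: [-0.017, 1.0, 0.0, 0.0]
ft_force: [0.5, 0.3, 0.2]
grip_width: 0.0684
```

{"method": "send_rows", "body": {
  "moves": [
    [0, 0, 0, 0],
    [0, 0, 0, 0],
    [0, 0, 0, 0],
    [0, 0, 0, 0],
    [0, 0, 0, 0],
    [0, 0, 0, 0],
    [0, 0, 0, 0],
    [0, 0, 0, 0],
    [0, 0, 0, 0],
    [0, 0, 0, 0]
  ],
  "claw": -1
}}

```text
clock: 20.2
eef_pos: [0.5284, 0.0201, 0.0059]
tool_rot: [-0.017, 1.0, -0.0, 0.001]
ft_force: [-0.6, -0.5, 5.6]
grip_width: 0.0404
```

{"method": "send_rows", "body": {
  "moves": [
    [0, 0, -0.005, 0],
    [0, 0, -0.01, 0],
    [0, 0, -0.02, 0],
    [0, 0, -0.03, 0],
    [0, 0, -0.03, 0],
    [0, 0, -0.03, 0],
    [0, 0, 0, 0]
  ]
}}

```text
clock: 20.9
eef_pos: [0.5307, 0.0202, 0.1349]
tool_rot: [-0.017, 1.0, 0.0, 0.005]
ft_force: [0.9, -0.7, -0.8]
grip_width: 0.0404
```

```bash
python3 - <<'E'
from h import *
t=g2w(-.120,0); print(t); goto(*t,.065,-3.0); L=snap("wrist","w11.png"); snap("side","sd11.png")
E
```

```text
[0.48966446 0.31748031]
t 20.9 p [0.5307 0.0202 0.1349] yaw 1.9000000000000057 F [ 0.9 -0.7 -0.8] tq [-0.   -0.01  0.02] w 0.0404 j1,6 [0.04 0.  ]
turn value total 0.856
tool shift [0.0565 0.2947 0.0699]
```

View pics/sd11.png

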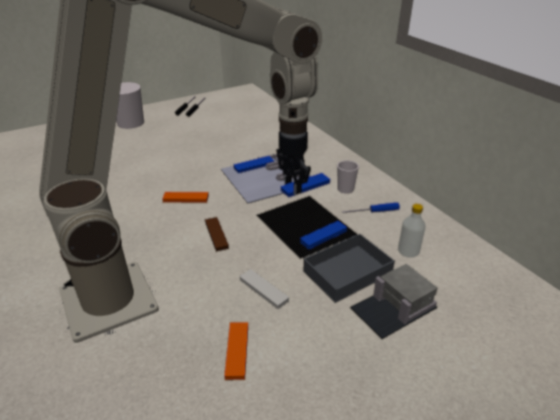

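{"method": "send_rows", "body": {
  "moves": [
    [0.01, 0, 0, 0.43],
    [0.01, 0, 0, 0.43],
    [0.0075, 0.03, 0, 0],
    [0.0075, 0.033, 0, 0],
    [0.0075, 0.033, 0, 0],
    [0.0075, 0.033, 0, 0],
    [0.0075, 0.033, 0, 0],
    [0, 0.033, 0, 0],
    [0, 0.033, 0, 0],
    [0, 0.033, 0.02, 0],
    [0, 0.033, 0.02, 0],
    [0, 0, 0.02, 0],
    [0, 0, 0.01, 0],
    [0, 0, 0, 0],
    [0, 0, 0, 0]
  ]
}}

```text
clock: 22.5
eef_pos: [0.4853, 0.3145, 0.0595]
tool_rot: [0.027, 1.0, -0.0, -0.001]
ft_force: [0.3, -0.3, -1.5]
grip_width: 0.0403
```

```bash
cat >> h.py <<'E'
def held(L,zt):
    p,d,K,D,T=L
    h=cv2.cvtColor(p,cv2.COLOR_BGR2HSV); m=(h[...,0]>105)&(h[...,0]<130)&(h[...,1]>130)
    out=[]
    for r in(258,380):
        x=np.nonzero(m[r,200:350])[0]+200; W=onplane([(x.min()-.5,r),(x.max()+.5,r)],zt,K,D,T); out.append(W.mean(0)); print("w",np.linalg.norm(W[1]-W[0]).round(4))
    e=out[1]-out[0]; print("held axis yaw",np.degrees(np.arctan2(e[1],e[0])).round(2),"gauge",w2g(out).round(4).tolist())
    c=np.nonzero(m[:,272])[0]; print("tail top row?",c.min())
E
python3 - <<'E'
from h import *
gt(); t=g2w(-.12,0); goto(*t,.012,-3.0); o=state(); L=snap("wrist","w12.png"); held(L,o["eef_pos"][2]+.016)
E
```

```text
t 22.5 p [0.4853 0.3145 0.0595] yaw -3.0799999999999983 F [ 0.3 -0.3 -1.5] tq [-0.03  0.03 -0.03] w 0.0403 j1,6 [0.58 0.63]
gauge frame tcp -0.1242 -0.0032
t 22.5 p [0.4853 0.3145 0.0595] yaw -3.0799999999999983 F [ 0.3 -0.3 -1.5] tq [-0.03  0.03 -0.03] w 0.0403 j1,6 [0.58 0.63]
turn value total -0.014
tool shift [-0.0042  0.0032  0.0475]
w 0.0406
w 0.0402
held axis yaw -3.23 gauge [[-0.1434, -0.0029], [-0.0879, -0.0031]]
tail top row? 224
```

View pics/w12.png

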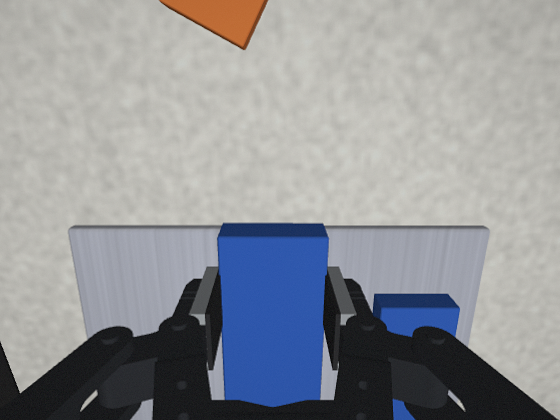

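{"method": "send_rows", "body": {
  "moves": [
    [0, 0.002, 0.01, 0],
    [0, 0.001, 0.01, 0],
    [0, 0, 0.01, 0],
    [0, 0, 0.01, 0],
    [0, 0, 0.006, 0],
    [0, 0, 0.004, 0],
    [0, 0, 0, 0],
    [-0.006, 0, 0, 0],
    [-0.006, 0, 0, 0],
    [-0.006, 0, 0, 0],
    [-0.006, 0, 0, 0],
    [0, 0, 0, 0]
  ]
}}

```text
clock: 23.75
eef_pos: [0.51, 0.3178, 0.011]
tool_rot: [0.026, 1.0, 0.001, 0.0]
ft_force: [-3.2, -0.1, 6.3]
grip_width: 0.0403
```

```bash
python3 - <<'E'
from h import *
gt()
E
```

```text
t 23.75 p [0.51   0.3178 0.011 ] yaw -3.019999999999996 F [-3.2 -0.1  6.3] tq [-0.13  0.57 -0.05] w 0.0403 j1,6 [0.56 0.61]
gauge frame tcp -0.0997 0.0013
```

{"method": "send_rows", "body": {
  "moves": [
    [-0.006, -0.001, -0.001, 0],
    [-0.007, 0, 0, 0],
    [-0.007, 0, 0, 0],
    [-0.006, 0, 0, 0],
    [-0.005, 0, 0, 0],
    [0, 0, 0, 0]
  ]
}}

```text
clock: 24.35
eef_pos: [0.542, 0.3145, 0.011]
tool_rot: [0.027, 1.0, 0.0, 0.001]
ft_force: [0.1, -0.7, 3.0]
grip_width: 0.0404
```

{"method": "send_rows", "body": {
  "moves": [
    [-0.003, 0, 0, 0],
    [-0.003, 0, 0, 0],
    [0, 0, 0, 0]
  ]
}}

```text
clock: 24.65
eef_pos: [0.5466, 0.3143, 0.011]
tool_rot: [0.026, 1.0, 0.0, -0.0]
ft_force: [-2.1, 0.3, 4.9]
grip_width: 0.0403
```

```bash
python3 - <<'E'
from h import *
gt()
E
```

```text
t 24.65 p [0.5466 0.3143 0.011 ] yaw -3.019999999999996 F [-2.1  0.3  4.9] tq [-0.04  0.56  0.01] w 0.0403 j1,6 [0.52 0.57]
gauge frame tcp -0.0629 -0.0002
```

{"method": "send_rows", "body": {
  "moves": [
    [-0.003, 0, 0, 0],
    [-0.003, 0, 0, 0],
    [0, 0, 0, 0]
  ]
}}

```text
clock: 24.95
eef_pos: [0.5523, 0.3142, 0.011]
tool_rot: [0.026, 1.0, 0.0, -0.0]
ft_force: [-4.3, 0.3, 4.8]
grip_width: 0.0402
```

{"method": "send_rows", "body": {
  "moves": [
    [-0.003, 0, 0, 0],
    [-0.002, 0, 0, 0],
    [0, 0, 0, 0]
  ]
}}

```text
clock: 25.25
eef_pos: [0.5556, 0.3141, 0.011]
tool_rot: [0.026, 1.0, 0.0, -0.002]
ft_force: [-7.6, 2.0, 7.3]
grip_width: 0.0403
```

{"method": "send_rows", "body": {
  "moves": [
    [-0.002, 0, 0, 0],
    [-0.001, 0, 0, 0],
    [0, 0, 0, 0]
  ]
}}

```text
clock: 25.55
eef_pos: [0.5561, 0.3141, 0.011]
tool_rot: [0.025, 1.0, 0.0, -0.004]
ft_force: [-13.9, 1.7, 11.8]
grip_width: 0.0401
```

{"method": "send_rows", "body": {
  "moves": [
    [0, 0, 0, 0],
    [0, 0, 0, 0],
    [0, 0, 0, 0],
    [0, 0, 0, 0],
    [0, 0, -0.01, 0],
    [0, 0, -0.03, 0],
    [0, 0, -0.04, 0],
    [0.02, 0, -0.04, 0],
    [0.02, 0, -0.04, 0],
    [0.02, 0, -0.04, 0],
    [0, 0, 0, 0],
    [0, 0, 0, 0]
  ],
  "claw": 0.6
}}

```text
clock: 26.75
eef_pos: [0.5013, 0.3172, 0.2133]
tool_rot: [0.026, 1.0, 0.001, 0.002]
ft_force: [0.5, 0.1, -0.9]
grip_width: 0.0684
```

```bash
python3 - <<'E'
from h import *
gt(); L=snap("wrist","w13.png")
for b in bluebars(*L): print(b)
snap("top","top13.png")
for b in bluebars(*load("top13.png")): print(b)
E
```

```text
t 26.75 p [0.5013 0.3172 0.2133] yaw -3.0 F [ 0.5  0.1 -0.9] tq [ 0.02 -0.01  0.06] w 0.0684 j1,6 [0.56 0.62]
gauge frame tcp -0.1083 0.0004
(array([272., 269.]), np.float64(0.0233), array([597.5, 312.3]), array([ 41.6, 141.7]), 87.0)
(array([348., 259.]), np.float64(0.0233), array([591.8, 389. ]), array([ 45. , 141.7]), 87.2)
(array([304., 184.]), np.float64(0.0186), array([586.2, -59.2]), array([140.7,  37.6]), 5.5)
(array([129., 171.]), np.float64(0.0235), array([609.1, 387.2]), array([ 43.3, 108.7]), 88.2)
(array([159., 176.]), np.float64(0.0236), array([598.7, 310.8]), array([ 41.6, 138.4]), 86.9)
```

View pics/w13.png

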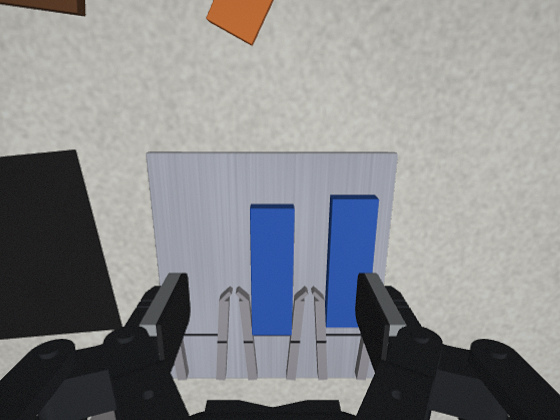

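{"method": "send_rows", "body": {
  "moves": [
    [0, -0.02, 0, -0.7],
    [0, -0.04, 0, -0.7],
    [0, -0.04, 0, 0],
    [0, -0.04, 0, 0],
    [0, -0.04, 0, 0],
    [0, -0.04, 0, 0],
    [0, -0.04, 0, 0],
    [0, -0.04, 0, 0],
    [0, -0.04, 0, 0],
    [0, -0.04, 0, 0],
    [0, -0.01, 0.02, 0],
    [0, 0, 0.04, 0],
    [0, 0, 0.02, 0],
    [0, 0, 0, 0],
    [0, 0, 0, 0]
  ]
}}

```text
clock: 28.35
eef_pos: [0.5284, -0.0723, 0.1297]
tool_rot: [-0.043, 0.999, 0.0, -0.001]
ft_force: [0.6, 0.8, 0.2]
grip_width: 0.0682
```

```bash
python3 - <<'E'
from h import *
st(); L=snap("wrist","w14.png")
for b in bluebars(*L,z=.019): print(b)
E
```

```text
t 28.35 p [ 0.5284 -0.0723  0.1297] yaw 4.969999999999999 F [0.6 0.8 0.2] tq [-0.01 -0.03  0.02] w 0.0682 j1,6 [-0.14 -0.22]
(array([283., 270.]), np.float64(0.0183), array([584.4, -59.4]), array([143.5,  38.1]), 5.7)
```

View pics/w14.png

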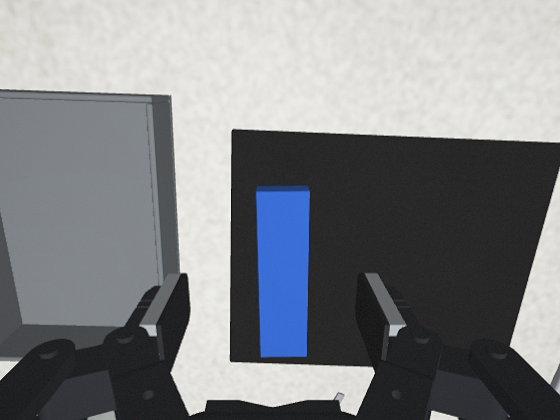

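```bash
python3 - <<'E'
from h import *
p,d,K,D,T=load("w14.png")
W=onplane([(256.5,191),(309.5,190.5),(261,357),(306.5,356)],.019,K,D,T)[:,:2]; a=W[:2].mean(0);b=W[2:].mean(0);e=b-a;yaw=np.degrees(np.arctan2(e[1],e[0]))
print(W.round(4).tolist(),a,b,yaw,np.hypot(*e),np.linalg.norm(W[1]-W[0]),np.linalg.norm(W[3]-W[2]))
g=a+e/np.hypot(*e)*.024; goto(*g,.0045,yaw)
E
```

```text
[[0.5188, -0.084], [0.5152, -0.0472], [0.6575, -0.07], [0.6533, -0.0333]] [ 0.5169592  -0.06563369] [ 0.65539673 -0.05163706] 5.773232090821435 0.13914329194008385 0.03698878446813155 0.03693803521836927
t 28.4 p [ 0.5295 -0.0722  0.131 ] yaw 4.989999999999995 F [ 0.3 -0.1  0.7] tq [ 0.06 -0.06  0.01] w 0.0681 j1,6 [-0.14 -0.22]
turn value total -0.137
tool shift [-0.0122  0.0078  0.1265]
```

{"method": "send_rows", "body": {
  "moves": [
    [-0.006, 0.004, 0.02, -0.13],
    [-0.006, 0.004, 0.03, 0],
    [0, 0, 0.03, 0],
    [0, 0, 0.02, 0],
    [0, 0, 0.015, 0],
    [0, 0, 0.01, 0],
    [0, 0, 0, 0],
    [0, 0, 0, 0]
  ]
}}

```text
clock: 29.2
eef_pos: [0.5413, -0.063, 0.0069]
tool_rot: [-0.05, 0.999, -0.0, 0.001]
ft_force: [-0.6, -0.4, 1.4]
grip_width: 0.0683
```

{"method": "send_rows", "body": {
  "moves": [
    [0, 0, 0, 0],
    [0, 0, 0, 0],
    [0, 0, 0, 0],
    [0, 0, 0, 0],
    [0, 0, 0, 0],
    [0, 0, 0, 0],
    [0, 0, 0, 0],
    [0, 0, 0, 0],
    [0, 0, 0, 0],
    [0, 0, 0, 0]
  ],
  "claw": -1
}}

```text
clock: 30.2
eef_pos: [0.5413, -0.0632, 0.0072]
tool_rot: [-0.05, 0.999, -0.0, 0.001]
ft_force: [-1.2, 0.3, 6.4]
grip_width: 0.0362
```

{"method": "send_rows", "body": {
  "moves": [
    [0, 0, -0.005, 0],
    [0, 0, -0.01, 0],
    [0, 0, -0.02, 0],
    [0, 0, -0.03, 0],
    [0, 0, -0.03, 0],
    [0, 0, -0.03, 0],
    [0, 0, 0, 0]
  ]
}}

```text
clock: 30.9
eef_pos: [0.5434, -0.0633, 0.1359]
tool_rot: [-0.05, 0.999, -0.001, 0.005]
ft_force: [1.3, -0.3, -1.9]
grip_width: 0.0363
```

```bash
python3 - <<'E'
from h import *
t=g2w(-.124,-.078); print(t); goto(*t,.065,-3.0); L=snap("wrist","w15.png"); 
E
```

```text
[0.48158773 0.23979655]
t 30.9 p [ 0.5434 -0.0633  0.1359] yaw 5.739999999999995 F [ 1.3 -0.3 -1.9] tq [ 0.04 -0.02  0.01] w 0.0363 j1,6 [-0.12 -0.22]
turn value total 1.526
tool shift [0.0776 0.2995 0.0709]
```

View pics/w15.png

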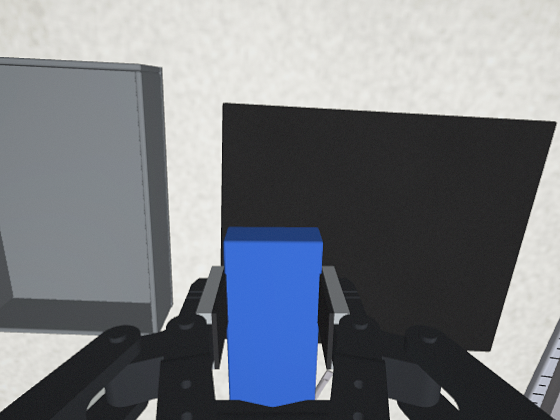

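{"method": "send_rows", "body": {
  "moves": [
    [0.01, 0, 0, 0.76],
    [0.01, 0, 0, 0.76],
    [0.01, 0.03, 0, 0],
    [0.01, 0.034, 0, 0],
    [0.01, 0.034, 0, 0],
    [0.01, 0.034, 0, 0],
    [0.01, 0.034, 0, 0],
    [0.008, 0.034, 0, 0],
    [0, 0.034, 0, 0],
    [0, 0.034, 0.02, 0],
    [0, 0.034, 0.02, 0],
    [0, 0, 0.02, 0],
    [0, 0, 0.01, 0],
    [0, 0, 0, 0],
    [0, 0, 0, 0]
  ]
}}

```text
clock: 32.45
eef_pos: [0.4777, 0.2396, 0.0606]
tool_rot: [0.026, 1.0, -0.0, -0.001]
ft_force: [0.0, -0.1, -1.6]
grip_width: 0.0364
```

```bash
python3 - <<'E'
from h import *
gt(); t=g2w(-.125,-.078); goto(*t,.012,-3.0); o=state(); L=snap("wrist","w16.png"); held(L,o["eef_pos"][2]+.015)
p,d,K,D,T=L
snap("top","top16.png")
for b in bluebars(*load("top16.png")): print(b)
E
```

```text
t 32.45 p [0.4777 0.2396 0.0606] yaw -3.030000000000001 F [ 0.  -0.1 -1.6] tq [0.01 0.02 0.  ] w 0.0364 j1,6 [0.46 0.52]
gauge frame tcp -0.1278 -0.0784
t 32.45 p [0.4777 0.2396 0.0606] yaw -3.030000000000001 F [ 0.  -0.1 -1.6] tq [0.01 0.02 0.  ] w 0.0364 j1,6 [0.46 0.52]
turn value total -0.005
tool shift [-0.0028  0.0004  0.0486]
w 0.0365
w 0.0364
held axis yaw -3.18 gauge [[-0.1466, -0.0782], [-0.0906, -0.0784]]
tail top row? 228
(array([185., 193.]), np.float64(0.0722), array([545.9, 235. ]), array([37.3, 93.7]), 86.5)
(array([161., 169.]), np.float64(0.0236), array([613.4, 310.1]), array([ 41.6, 109.2]), 86.9)
```

View pics/w16.png

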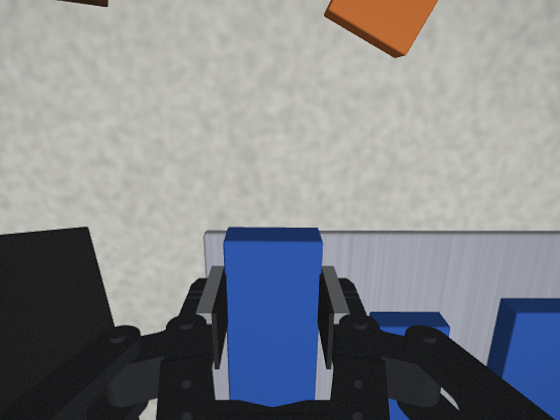

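{"method": "send_rows", "body": {
  "moves": [
    [0, 0, 0.012, 0],
    [0, 0, 0.012, 0],
    [0, 0, 0.01, 0],
    [0, 0, 0.01, 0],
    [0, 0, 0.005, 0],
    [0, 0, 0, 0],
    [-0.006, 0, 0, 0],
    [-0.007, 0, 0, 0],
    [-0.007, 0, 0, 0],
    [-0.007, 0, 0, 0],
    [-0.007, 0, 0, 0],
    [-0.007, 0, 0, 0],
    [0, 0, 0, 0]
  ]
}}

```text
clock: 33.85
eef_pos: [0.5195, 0.2385, 0.0122]
tool_rot: [0.026, 1.0, 0.0, 0.0]
ft_force: [-2.1, 0.6, 3.5]
grip_width: 0.0361
```

```bash
python3 - <<'E'
from h import *
gt()
E
```

```text
t 33.85 p [0.5195 0.2385 0.0122] yaw -2.969999999999999 F [-2.1  0.6  3.5] tq [-0.09  0.27 -0.02] w 0.0361 j1,6 [0.43 0.48]
gauge frame tcp -0.0861 -0.0773
```

{"method": "send_rows", "body": {
  "moves": [
    [-0.006, -0.0005, 0, 0],
    [-0.007, 0, 0, 0],
    [-0.007, 0, 0, 0],
    [-0.007, 0, 0, 0],
    [-0.006, 0, 0, 0],
    [0, 0, 0, 0]
  ]
}}

```text
clock: 34.45
eef_pos: [0.552, 0.2363, 0.0122]
tool_rot: [0.026, 1.0, 0.0, -0.0]
ft_force: [-3.6, 1.7, 4.5]
grip_width: 0.0363
```

{"method": "send_rows", "body": {
  "moves": [
    [-0.004, 0, 0, 0],
    [-0.004, 0, 0, 0],
    [-0.004, 0, 0, 0],
    [0, 0, 0, 0]
  ]
}}

```text
clock: 34.85
eef_pos: [0.5633, 0.2357, 0.0122]
tool_rot: [0.026, 1.0, 0.0, -0.001]
ft_force: [-3.5, 0.2, 5.3]
grip_width: 0.0364
```

{"method": "send_rows", "body": {
  "moves": [
    [-0.003, 0, 0, 0],
    [-0.003, 0, 0, 0],
    [0, 0, 0, 0]
  ]
}}

```text
clock: 35.15
eef_pos: [0.5691, 0.2354, 0.0122]
tool_rot: [0.026, 1.0, 0.0, -0.001]
ft_force: [-4.5, 0.7, 6.2]
grip_width: 0.0363
```

```bash
python3 - <<'E'
from h import *
gt()
E
```

```text
t 35.15 p [0.5691 0.2354 0.0122] yaw -2.9399999999999977 F [-4.5  0.7  6.2] tq [-0.06  0.84 -0.06] w 0.0363 j1,6 [0.39 0.44]
gauge frame tcp -0.0364 -0.0779
```

{"method": "send_rows", "body": {
  "moves": [
    [-0.003, 0, 0, 0],
    [-0.003, 0, 0, 0],
    [0, 0, 0, 0]
  ]
}}

```text
clock: 35.45
eef_pos: [0.5747, 0.2352, 0.0122]
tool_rot: [0.026, 1.0, 0.0, -0.001]
ft_force: [-5.3, 0.6, 7.8]
grip_width: 0.0366
```

{"method": "send_rows", "body": {
  "moves": [
    [-0.002, 0, 0, 0],
    [-0.002, 0, 0, 0],
    [0, 0, 0, 0]
  ]
}}

```text
clock: 35.75
eef_pos: [0.5759, 0.2351, 0.0122]
tool_rot: [0.025, 1.0, 0.0, -0.004]
ft_force: [-11.1, 1.3, 11.9]
grip_width: 0.0361
```

{"method": "send_rows", "body": {
  "moves": [
    [-0.002, 0, 0, 0],
    [0, 0, 0, 0]
  ]
}}

```text
clock: 35.95
eef_pos: [0.5763, 0.235, 0.0122]
tool_rot: [0.025, 1.0, 0.0, -0.005]
ft_force: [-15.0, 0.4, 14.5]
grip_width: 0.0363
```

{"method": "send_rows", "body": {
  "moves": [
    [0, 0, 0, 0],
    [0, 0, 0, 0],
    [0, 0, 0, 0],
    [0, 0, 0, 0],
    [0, 0, -0.01, 0],
    [0, 0, -0.03, 0],
    [0, 0, -0.04, 0],
    [0.02, 0, -0.04, 0],
    [0.02, 0.03, -0.04, 0],
    [0.02, 0.03, -0.03, 0],
    [0, 0.02, 0, 0],
    [0, 0, 0, 0],
    [0, 0, 0, 0]
  ],
  "claw": 0.6
}}

```text
clock: 37.25
eef_pos: [0.5272, 0.3152, 0.1991]
tool_rot: [0.026, 1.0, -0.0, 0.0]
ft_force: [0.3, 0.1, -0.3]
grip_width: 0.0682
```

```bash
python3 - <<'E'
from h import *
gt(); L=snap("wrist","w17.png")
for b in bluebars(*L,z=.024): print(b)
p=snap("side","sd17.png")[0]
cv2.imwrite("pics/sd17c.png",cv2.resize(p[120:230,190:360],None,fx=4.5,fy=5,interpolation=2))
E
```

```text
t 37.25 p [0.5272 0.3152 0.1991] yaw -2.930000000000007 F [ 0.3  0.1 -0.3] tq [ 0.01 -0.    0.01] w 0.0682 j1,6 [0.54 0.59]
gauge frame tcp -0.0824 -0.0003
(array([194., 276.]), np.float64(0.0233), array([620. , 234.4]), array([ 39.3, 142.5]), 86.9)
(array([273., 252.]), np.float64(0.0233), array([598.1, 312.2]), array([ 41.4, 142.2]), 87.0)
(array([354., 240.]), np.float64(0.0233), array([592.4, 388.7]), array([ 45.1, 140.6]), 87.1)
```

View pics/w17.png

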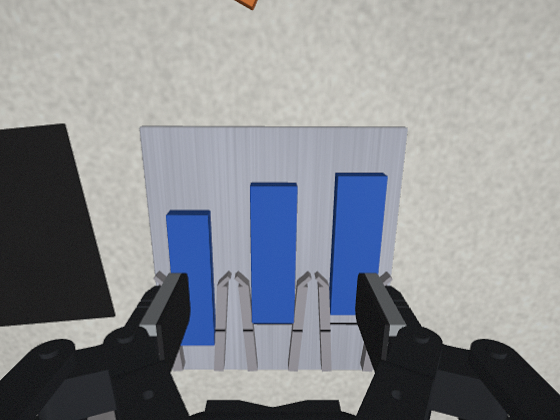

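View pics/sd17c.png

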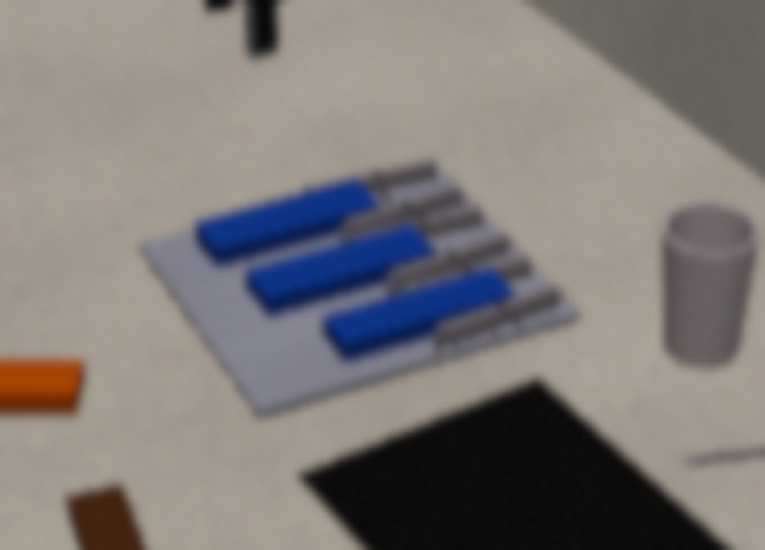

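```bash
python3 - <<'E'
from h import *
p,d,K,D,T=load("w17.png")
h=cv2.cvtColor(p,cv2.COLOR_BGR2HSV); m=(h[...,0]>105)&(h[...,0]<130)&(h[...,1]>130)
for n,u in(("right",205),("mid",273),("left",345)):
    r=np.nonzero(m[:,u])[0]; print(n,r.min(),r.max(),w2g(onplane([(u,r.max()+.5)],.024,K,D,T)).round(4),"world tail",onplane([(u,r.min()+4.5)],.024,K,D,T).round(4))
print("line",w2g(onplane([(221,331),(249,330.5),(297,330.5),(325,330.5)],.02,K,D,T)).round(4), w2g(onplane([(340,324)],.008,K,D,T)))
cv2.imwrite("pics/w17c.png",cv2.resize(p[260:380,140:400],None,fx=3,fy=4,interpolation=2))
E
```

```text
right 211 344 [[ 0.0851 -0.0677]] world tail [[0.554  0.2536 0.024 ]]
mid 183 323 [[0.0602 0.0008]] world tail [[0.5312 0.3157 0.024 ]]
left 173 314 [[0.0497 0.0712]] world tail [[0.5254 0.3783 0.024 ]]
line [[ 0.0719 -0.0516]
 [ 0.0713 -0.0234]
 [ 0.0712  0.025 ]
 [ 0.0711  0.0531]] [[0.07180268 0.07033619]]
```

View pics/w17c.png

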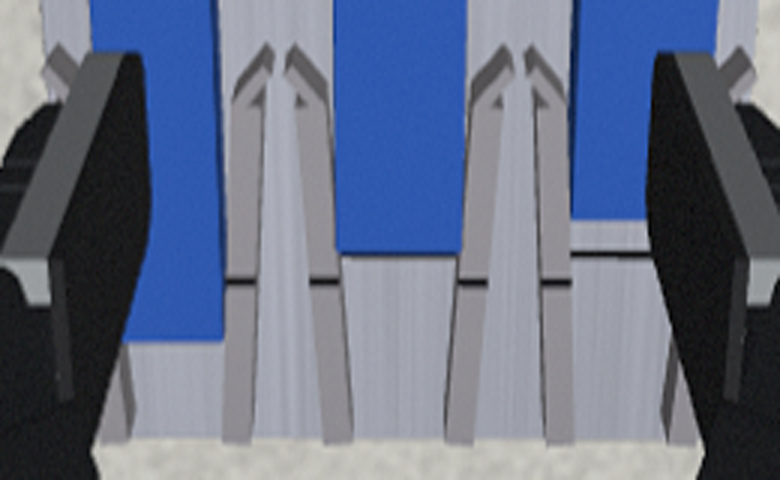

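```bash
python3 - <<'E'
from h import *
goto(*g2w(-.031,-.078),.010,-3.0)
E
```

```text
t 37.35 p [0.5272 0.3141 0.1982] yaw -3.030000000000001 F [-0.3  0.2  0.4] tq [-0.01 -0.03 -0.02] w 0.068 j1,6 [0.54 0.59]
turn value total -0.004
tool shift [-0.0514 -0.0766  0.1882]
```

{"method": "send_rows", "body": {
  "moves": [
    [-0.013, -0.019, 0, 0],
    [-0.013, -0.019, 0.01, 0],
    [-0.013, -0.019, 0.02, 0],
    [-0.0124, -0.0196, 0.03, 0],
    [0, 0, 0.03, 0],
    [0, 0, 0.03, 0],
    [0, 0, 0.02, 0],
    [0, 0, 0, 0],
    [0, 0, 0, 0]
  ]
}}

```text
clock: 38.25
eef_pos: [0.5746, 0.235, 0.0586]
tool_rot: [0.027, 1.0, -0.0, -0.001]
ft_force: [-0.5, 0.1, 0.8]
grip_width: 0.0683
```

```bash
python3 - <<'E'
from h import *
gt(); goto(*g2w(-.031,-.078),.010,-3.0);L=snap("wrist","w18.png")
E
```

```text
t 38.25 p [0.5746 0.235  0.0586] yaw -3.049999999999997 F [-0.5  0.1  0.8] tq [ 0.02 -0.02 -0.03] w 0.0683 j1,6 [0.39 0.44]
gauge frame tcp -0.0309 -0.0779
t 38.25 p [0.5746 0.235  0.0586] yaw -3.049999999999997 F [-0.5  0.1  0.8] tq [ 0.02 -0.02 -0.03] w 0.0683 j1,6 [0.39 0.44]
turn value total -0.008
tool shift [ 0.0001 -0.0001  0.0486]
```

View pics/w18.png

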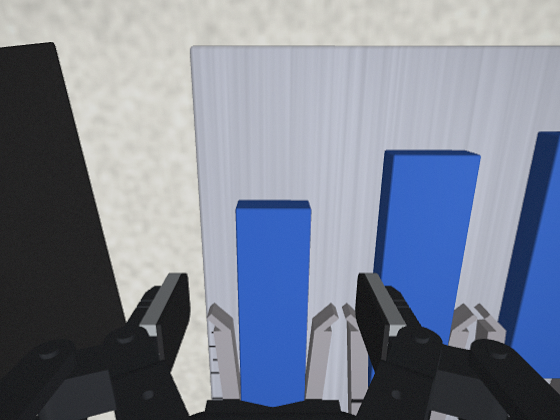

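{"method": "send_rows", "body": {
  "moves": [
    [0, 0, 0.015, 0],
    [0, 0, 0.015, 0],
    [0, 0, 0.01, 0],
    [0, 0, 0.008, 0],
    [0, 0, 0, 0],
    [0, 0, 0, 0]
  ]
}}

```text
clock: 38.9
eef_pos: [0.5751, 0.2363, 0.0115]
tool_rot: [0.026, 1.0, 0.0, 0.0]
ft_force: [-0.5, -0.3, -0.0]
grip_width: 0.0681
```

{"method": "send_rows", "body": {
  "moves": [
    [0, 0, 0, 0],
    [0, 0, 0, 0],
    [0, 0, 0, 0],
    [0, 0, 0, 0],
    [0, 0, 0, 0],
    [0, 0, 0, 0],
    [0, 0, 0, 0],
    [0, 0, 0, 0],
    [0, 0, 0, 0]
  ],
  "claw": -1
}}

```text
clock: 39.8
eef_pos: [0.5752, 0.2361, 0.0121]
tool_rot: [0.026, 1.0, 0.0, 0.001]
ft_force: [-2.0, -2.4, 5.4]
grip_width: 0.0362
```

{"method": "send_rows", "body": {
  "moves": [
    [0.004, 0, 0, 0],
    [0.006, 0, 0, 0],
    [0.008, 0, 0, 0],
    [0.01, 0, 0, 0],
    [0.01, 0, -0.003, 0],
    [0.01, 0, -0.01, 0],
    [0.01, 0, -0.03, 0],
    [0, 0, -0.04, 0],
    [0, 0, -0.04, 0],
    [0, 0, -0.02, 0],
    [0, 0, 0, 0]
  ]
}}

```text
clock: 40.9
eef_pos: [0.5171, 0.2401, 0.1573]
tool_rot: [0.025, 1.0, 0.001, 0.002]
ft_force: [-0.7, 0.0, -2.4]
grip_width: 0.0363
```

```bash
python3 - <<'E'
from h import *
c=np.array([.557,-.209]);a=np.radians(3); t=c-.045*np.array([np.cos(a),np.sin(a)]); goto(*t,.15,3)
L=snap("wrist","w19.png");L=snap("top","top19.png")
for b in bluebars(*L): print(b)
E
```

```text
t 40.9 p [0.5171 0.2401 0.1573] yaw -2.9200000000000017 F [-0.7  0.  -2.4] tq [-0.01  0.02  0.08] w 0.0363 j1,6 [0.43 0.49]
turn value total -1.033
tool shift [ 0.0287 -0.4506  0.0073]
(array([172., 165.]), np.float64(0.1644), array([587.4, 253.5]), array([75.2, 91.1]), 86.6)
```

View pics/w19.png

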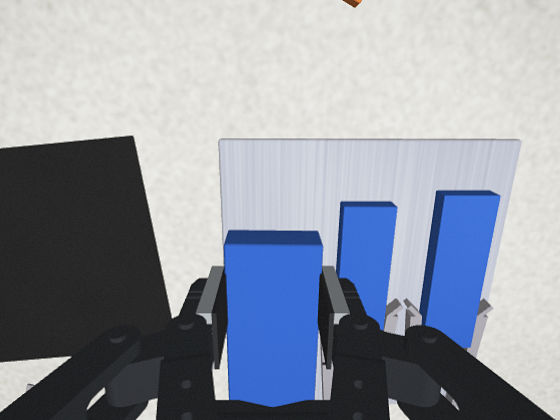

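View pics/top19.png

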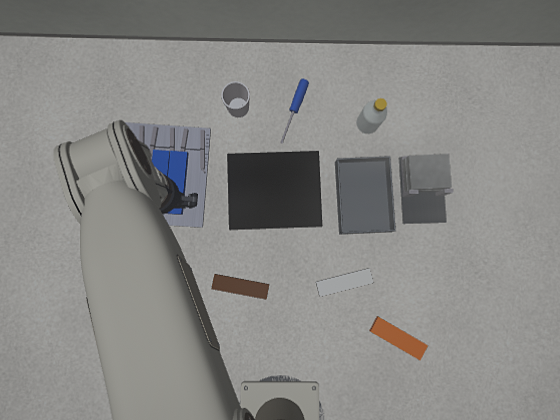

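Freed; I'm taking it to the tub.

{"method": "send_rows", "body": {
  "moves": [
    [0, -0.02, 0, -0.52],
    [0.002, -0.038, 0, -0.51],
    [0.003, -0.04, 0, 0],
    [0.003, -0.04, 0, 0],
    [0.003, -0.04, 0, 0],
    [0.003, -0.04, 0, 0],
    [0.003, -0.04, 0, 0],
    [0.003, -0.04, 0, 0],
    [0.003, -0.04, 0, 0],
    [0.003, -0.04, 0, 0],
    [0.003, -0.04, 0, 0],
    [0.003, -0.03, 0, 0],
    [0, 0, 0.02, 0],
    [0, 0, 0.02, 0],
    [0, 0, 0, 0],
    [0, 0, 0, 0]
  ]
}}

```text
clock: 42.6
eef_pos: [0.502, -0.209, 0.1119]
tool_rot: [-0.026, 1.0, 0.001, -0.002]
ft_force: [1.0, 0.1, -1.5]
grip_width: 0.0361
```

```bash
python3 - <<'E'
from h import *
c=np.array([.557,-.209]);a=np.radians(3); t=c-.045*np.array([np.cos(a),np.sin(a)]); goto(*t,.01,3)
L=snap("wrist","w20.png");p=snap("top","top20.png")[0]
cv2.imwrite("pics/top20c.png",cv2.resize(p[130:260,310:470],None,fx=4,fy=4,interpolation=2))
E
```

```text
t 42.6 p [ 0.502  -0.209   0.1119] yaw 2.9399999999999977 F [ 1.   0.1 -1.5] tq [0.01 0.04 0.05] w 0.0361 j1,6 [-0.39 -0.45]
turn value total -0.01
tool shift [-0.01   -0.0029  0.1019]
```

View pics/w20.png

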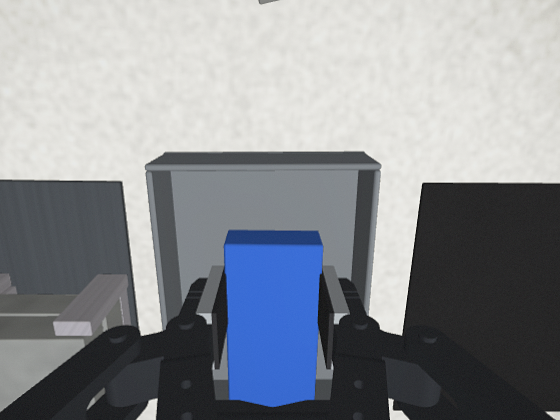

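View pics/top20c.png

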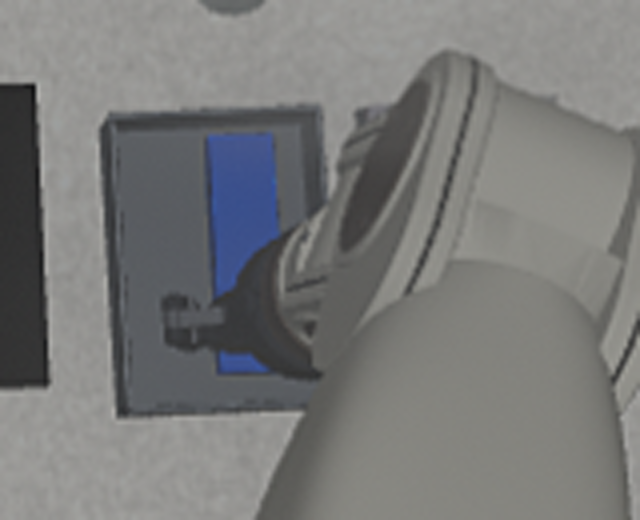

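```bash
python3 - <<'E'
from h import *
p,d,K,D,T=load("w20.png")
W=onplane([(149,168),(380,168),(163,152),(366,152)],.045,K,D,T);print(W.round(4))
E
```

```text
[[ 0.4696 -0.2802  0.045 ]
 [ 0.4628 -0.1497  0.045 ]
 [ 0.4601 -0.272   0.045 ]
 [ 0.4542 -0.1587  0.045 ]]
```

{"method": "send_rows", "body": {
  "moves": [
    [-0.006, -0.002, 0, 0],
    [-0.005, -0.002, 0.015, 0],
    [0, 0, 0.02, 0],
    [0, 0, 0.02, 0],
    [0, 0, 0.02, 0],
    [0, 0, 0.015, 0],
    [0, 0, 0.009, 0],
    [0, 0, 0, 0],
    [0, 0, 0, 0]
  ]
}}

```text
clock: 43.6
eef_pos: [0.5155, -0.2134, 0.0151]
tool_rot: [-0.026, 1.0, -0.0, 0.0]
ft_force: [-0.2, -0.3, -1.3]
grip_width: 0.0363
```

```bash
python3 - <<'E'
from h import *
st()
E
```

```text
t 43.6 p [ 0.5155 -0.2134  0.0151] yaw 2.9399999999999977 F [-0.2 -0.3 -1.3] tq [-0.01  0.01  0.02] w 0.0363 j1,6 [-0.39 -0.44]
```

{"method": "send_rows", "body": {
  "moves": [
    [0, 0, 0.004, 0],
    [0, 0, 0.002, 0],
    [0, 0, 0, 0]
  ]
}}

```text
clock: 43.9
eef_pos: [0.515, -0.2134, 0.0091]
tool_rot: [-0.026, 1.0, -0.0, 0.0]
ft_force: [0.0, -0.4, -2.0]
grip_width: 0.0363
```

{"method": "send_rows", "body": {
  "moves": [
    [0, 0, 0, 0],
    [0, 0, 0, 0],
    [0, 0, 0, 0],
    [0, 0, 0, 0],
    [0, 0, -0.01, 0],
    [0, 0, -0.03, 0],
    [0, 0, -0.04, 0],
    [0, 0, -0.04, 0],
    [0, 0.02, -0.04, 0],
    [0, 0.02, -0.03, 0],
    [0, 0, 0, 0],
    [0, 0, 0, 0]
  ],
  "claw": 0.6
}}

```text
clock: 45.1
eef_pos: [0.5135, -0.1732, 0.2004]
tool_rot: [-0.026, 1.0, -0.001, 0.001]
ft_force: [0.1, -0.3, -0.4]
grip_width: 0.0686
```

```bash
python3 - <<'E'
from h import *
goto(*g2w(-.056,0),.010,-3.0);L=snap("wrist","w21.png")
for b in bluebars(*L): print(b)
E
```

```text
t 45.1 p [ 0.5135 -0.1732  0.2004] yaw 2.989999999999995 F [ 0.1 -0.3 -0.4] tq [-0.03  0.05 -0.02] w 0.0686 j1,6 [-0.33 -0.38]
turn value total 1.045
tool shift [-0.0145  0.4888  0.1904]
(array([229., 223.]), np.float64(0.0193), array([ 560.8, -210.9]), array([141.5,  38.2]), 2.3)
```

View pics/w21.png

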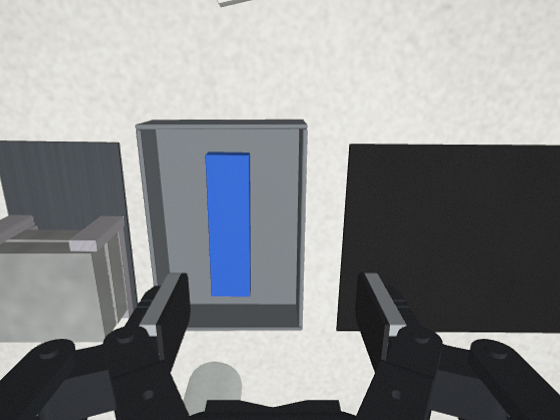

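{"method": "send_rows", "body": {
  "moves": [
    [0, 0.02, 0, 0.52],
    [-0.001, 0.038, 0, 0.52],
    [-0.0015, 0.043, 0, 0],
    [-0.0015, 0.043, 0, 0],
    [-0.0015, 0.043, 0, 0],
    [-0.0015, 0.043, 0, 0],
    [-0.0015, 0.043, 0, 0],
    [-0.0015, 0.043, 0, 0],
    [-0.0015, 0.043, 0, 0],
    [-0.0015, 0.043, 0, 0],
    [-0.0015, 0.043, 0, 0],
    [0, 0.043, 0.02, 0],
    [0, 0, 0.04, 0],
    [0, 0, 0.04, 0],
    [0, 0, 0.03, 0],
    [0, 0, 0, 0],
    [0, 0, 0, 0]
  ]
}}

```text
clock: 46.85
eef_pos: [0.5484, 0.3123, 0.0675]
tool_rot: [0.027, 1.0, -0.001, -0.002]
ft_force: [1.4, 0.1, 0.6]
grip_width: 0.0683
```

```bash
python3 - <<'E'
from h import *
gt();goto(*g2w(-.056,0),.010,-3.0);L=snap("wrist","w22.png")
E
```

```text
t 46.85 p [0.5484 0.3123 0.0675] yaw -3.069999999999993 F [1.4 0.1 0.6] tq [-0.02 -0.02 -0.01] w 0.0683 j1,6 [0.52 0.57]
gauge frame tcp -0.061 -0.0021
t 46.85 p [0.5484 0.3123 0.0675] yaw -3.069999999999993 F [1.4 0.1 0.6] tq [-0.02 -0.02 -0.01] w 0.0683 j1,6 [0.52 0.57]
turn value total -0.012
tool shift [-0.005   0.0021  0.0575]
```

View pics/w22.png

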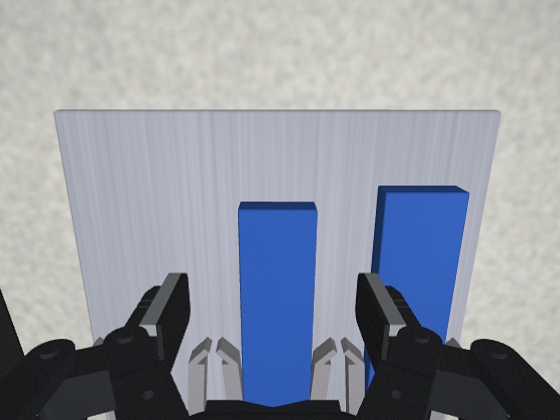

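{"method": "send_rows", "body": {
  "moves": [
    [-0.003, 0.001, 0.015, 0],
    [-0.002, 0.001, 0.015, 0],
    [0, 0, 0.013, 0],
    [0, 0, 0.01, 0],
    [0, 0, 0.005, 0],
    [0, 0, 0, 0],
    [0, 0, 0, 0]
  ]
}}

```text
clock: 47.6
eef_pos: [0.5543, 0.3151, 0.0111]
tool_rot: [0.026, 1.0, 0.0, 0.0]
ft_force: [-0.5, -0.0, 0.2]
grip_width: 0.0689
```

{"method": "send_rows", "body": {
  "moves": [
    [0, 0, 0, 0],
    [0, 0, 0, 0],
    [0, 0, 0, 0],
    [0, 0, 0, 0],
    [0, 0, 0, 0],
    [0, 0, 0, 0],
    [0, 0, 0, 0],
    [0, 0, 0, 0],
    [0, 0, 0, 0]
  ],
  "claw": -1
}}

```text
clock: 48.5
eef_pos: [0.5547, 0.3151, 0.0121]
tool_rot: [0.027, 1.0, 0.0, 0.001]
ft_force: [-1.7, -1.6, 6.2]
grip_width: 0.0402
```

{"method": "send_rows", "body": {
  "moves": [
    [0.004, 0, 0, 0],
    [0.006, 0, 0, 0],
    [0.008, 0, 0, 0],
    [0.01, 0, 0, 0],
    [0.01, 0, -0.003, 0],
    [0.01, 0, -0.01, 0],
    [0, 0, -0.03, 0],
    [0, 0, -0.04, 0],
    [0, 0, -0.04, 0],
    [0, 0, -0.02, 0],
    [0, 0, 0, 0]
  ]
}}

```text
clock: 49.6
eef_pos: [0.5066, 0.3188, 0.1575]
tool_rot: [0.026, 1.0, 0.002, 0.002]
ft_force: [0.3, -0.3, -1.6]
grip_width: 0.0401
```

```bash
python3 - <<'E'
from h import *
L=snap("wrist","w23.png")
p,d,K,D,T=load("w21.png")
# mat geometry
print(onplane([(350,144)],.003,K,D,T), [onplane([u],.003,*load("w9.png")[2:]).round(4) for u in[(166,166),(421,154),(190,344)]])
# mat centre approx
c=np.array([.573,.0165]); a=np.radians(2.2); ex=np.array([np.cos(a),np.sin(a)]);ey=np.array([-ex[1],ex[0]])
for s in(-.045,.045):
    t=c+s*ey-.045*ex; print(t); goto(*t,.14,2.2)
E
```

```text
[[ 0.47972124 -0.10514035  0.003     ]] [array([[ 0.4799, -0.1041,  0.003 ]]), array([[0.469 , 0.1324, 0.003 ]]), array([[ 0.6772, -0.0954,  0.003 ]])]
[ 0.52976062 -0.03019428]
t 49.65 p [0.5056 0.318  0.1549] yaw -2.980000000000004 F [-0.1  0.2 -2.7] tq [0.   0.08 0.01] w 0.0404 j1,6 [0.56 0.61]
turn value total -0.905
tool shift [-0.0108 -0.3489  0.0149]
[0.52630572 0.05973938]
t 49.65 p [0.5056 0.318  0.1549] yaw -2.980000000000004 F [-0.1  0.2 -2.7] tq [0.   0.08 0.01] w 0.0404 j1,6 [0.56 0.61]
turn value total -0.905
tool shift [-0.0108 -0.2589  0.0149]
```

View pics/w23.png

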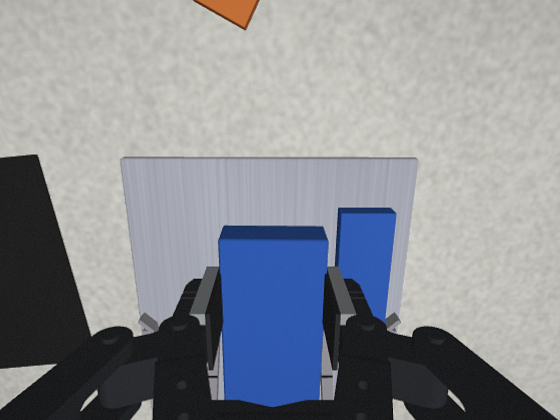

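{"method": "send_rows", "body": {
  "moves": [
    [0, -0.02, 0, -0.45],
    [-0.001, -0.029, 0, -0.45],
    [-0.001, -0.03, 0, 0],
    [-0.001, -0.03, 0, 0],
    [-0.001, -0.03, 0, 0],
    [-0.001, -0.03, 0, 0],
    [-0.001, -0.03, 0, 0],
    [-0.001, -0.03, 0, 0],
    [-0.001, -0.03, 0, 0],
    [-0.001, -0.03, 0, 0],
    [-0.001, -0.03, 0, 0],
    [0, -0.03, 0.02, 0],
    [0, 0, 0.03, 0],
    [0, 0, 0.03, 0],
    [0, 0, 0.02, 0],
    [0, 0, 0.02, 0],
    [0, 0, 0.01, 0],
    [0, 0, 0, 0],
    [0, 0, 0, 0]
  ]
}}

```text
clock: 51.55
eef_pos: [0.5255, -0.0307, 0.0235]
tool_rot: [-0.019, 1.0, 0.0, -0.001]
ft_force: [1.0, -0.1, -0.9]
grip_width: 0.0402
```

```bash
python3 - <<'E'
from h import *
goto(.530,-.030,.0085,2.4); L=snap("wrist","w24.png")
E
```

```text
t 51.55 p [ 0.5255 -0.0307  0.0235] yaw 2.1400000000000006 F [ 1.  -0.1 -0.9] tq [0.01 0.06 0.01] w 0.0402 j1,6 [-0.06 -0.1 ]
turn value total -0.045
tool shift [-0.0045  0.0005  0.015 ]
```

View pics/w24.png

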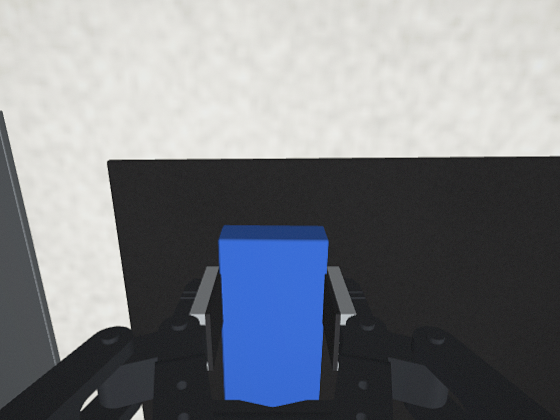

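{"method": "send_rows", "body": {
  "moves": [
    [-0.004, 0, 0.006, 0],
    [0, 0, 0.005, 0],
    [0, 0, 0.003, 0],
    [0, 0, 0.002, 0],
    [0, 0, 0, 0]
  ]
}}

```text
clock: 52.1
eef_pos: [0.5299, -0.0307, 0.0077]
tool_rot: [-0.019, 1.0, 0.0, -0.0]
ft_force: [-0.5, 0.2, -0.7]
grip_width: 0.0399
```

{"method": "send_rows", "body": {
  "moves": [
    [0, 0, 0, 0],
    [0, 0, 0, 0],
    [0, 0, 0, 0],
    [0, 0, 0, 0],
    [0, 0, -0.01, 0],
    [0, 0, -0.03, 0],
    [0, 0, -0.04, 0],
    [0, 0, -0.04, 0],
    [0, 0.02, -0.04, 0],
    [0, 0.03, -0.03, 0],
    [0, 0.04, 0, 0],
    [0, 0.04, 0, 0],
    [0, 0, 0, 0],
    [0, 0, 0, 0]
  ],
  "claw": 0.6
}}

```text
clock: 53.5
eef_pos: [0.5251, 0.1, 0.1986]
tool_rot: [-0.02, 1.0, -0.0, 0.0]
ft_force: [-0.1, -1.0, 0.4]
grip_width: 0.0684
```

```bash
python3 - <<'E'
from h import *
goto(*g2w(-.066,.078),.010,-3.0);L=snap("wrist","w25.png")
for b in bluebars(*L): print(b)
snap("top","top25.png")
for b in bluebars(*load("top25.png")): print(b)
E
```

```text
t 53.5 p [0.5251 0.1    0.1986] yaw 2.260000000000005 F [-0.1 -1.   0.4] tq [ 0.    0.02 -0.  ] w 0.0684 j1,6 [0.19 0.15]
turn value total 0.919
tool shift [-0.0072  0.2933  0.1886]
(array([551., 280.]), np.float64(0.0227), array([610.3, 362.9]), array([118.2,  24.9]), 15.6)
(array([131., 220.]), np.float64(0.0182), array([573.5, -26.8]), array([142.1,  47.1]), 1.6)
(array([364., 194.]), np.float64(0.0196), array([ 560.3, -211.4]), array([137.6,  37. ]), 2.2)
(array([293., 188.]), np.float64(0.0185), array([575.4, -30.3]), array([139.6,  40.8]), 0.4)
(array([127., 179.]), np.float64(0.0235), array([593.7, 388.4]), array([ 43.2, 139.1]), 87.3)
```

View pics/w25.png

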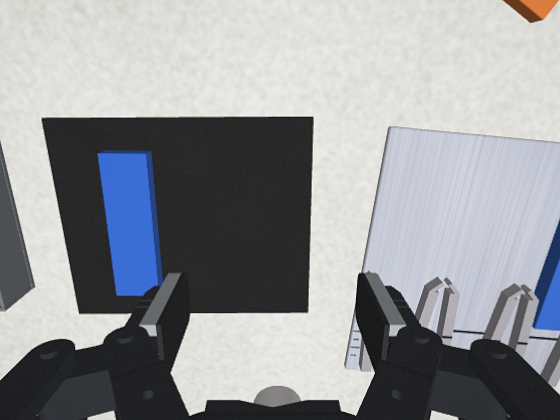

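{"method": "send_rows", "body": {
  "moves": [
    [0, 0.02, 0, 0.46],
    [-0.001, 0.033, 0, 0.46],
    [-0.001, 0.04, 0, 0],
    [-0.001, 0.04, 0, 0],
    [-0.001, 0.04, 0, 0],
    [-0.001, 0.04, 0, 0],
    [-0.001, 0.04, 0, 0],
    [-0.001, 0.04, 0.01, 0],
    [0, 0, 0.03, 0],
    [0, 0, 0.04, 0],
    [0, 0, 0.04, 0],
    [0, 0, 0.02, 0],
    [0, 0, 0, 0],
    [0, 0, 0, 0]
  ]
}}

```text
clock: 55.0
eef_pos: [0.5458, 0.3904, 0.0582]
tool_rot: [0.028, 1.0, -0.0, -0.0]
ft_force: [0.7, 0.0, -0.4]
grip_width: 0.0682
```

```bash
python3 - <<'E'
from h import *
gt();goto(*g2w(-.066,.078),.010,-3.0);L=snap("wrist","w26.png")
E
```

```text
t 55.0 p [0.5458 0.3904 0.0582] yaw -3.25 F [ 0.7  0.  -0.4] tq [ 0.02 -0.04  0.01] w 0.0682 j1,6 [0.62 0.68]
gauge frame tcp -0.0677 0.0757
t 55.0 p [0.5458 0.3904 0.0582] yaw -3.25 F [ 0.7  0.  -0.4] tq [ 0.02 -0.04  0.01] w 0.0682 j1,6 [0.62 0.68]
turn value total -0.043
tool shift [-0.0017  0.0023  0.0482]
```

View pics/w26.png

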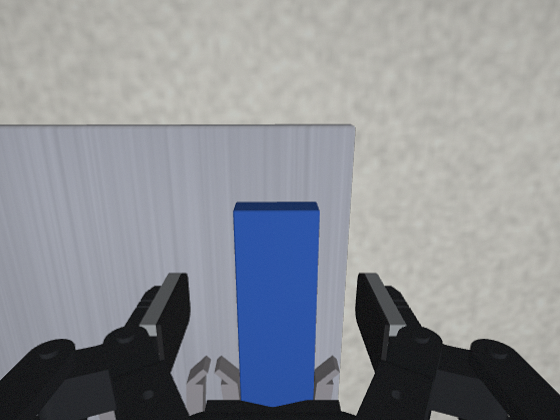

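{"method": "send_rows", "body": {
  "moves": [
    [-0.001, 0.001, 0.015, -0.04],
    [-0.001, 0.001, 0.015, 0],
    [0, 0, 0.01, 0],
    [0, 0, 0.008, 0],
    [0, 0, 0, 0],
    [0, 0, 0, 0]
  ]
}}

```text
clock: 55.65
eef_pos: [0.5469, 0.3934, 0.0096]
tool_rot: [0.025, 1.0, -0.0, -0.0]
ft_force: [0.5, -0.2, 1.1]
grip_width: 0.0683
```

{"method": "send_rows", "body": {
  "moves": [
    [0, 0, 0, 0],
    [0, 0, 0, 0],
    [0, 0, 0, 0],
    [0, 0, 0, 0],
    [0, 0, 0, 0],
    [0, 0, 0, 0],
    [0, 0, 0, 0],
    [0, 0, 0, 0],
    [0, 0, 0, 0]
  ],
  "claw": -1
}}

```text
clock: 56.55
eef_pos: [0.5475, 0.3935, 0.0112]
tool_rot: [0.026, 1.0, 0.0, 0.001]
ft_force: [-0.7, -1.4, 5.7]
grip_width: 0.0416
```

{"method": "send_rows", "body": {
  "moves": [
    [0.004, 0, 0, 0],
    [0.006, 0, 0, 0],
    [0.008, 0, 0, 0],
    [0.01, 0, 0, 0],
    [0.01, 0, -0.003, 0],
    [0, 0, -0.01, 0],
    [0, 0, -0.03, 0],
    [0, 0, -0.04, 0],
    [0, 0, -0.04, 0],
    [0, 0, -0.02, 0],
    [0, 0, 0, 0]
  ]
}}

```text
clock: 57.65
eef_pos: [0.5102, 0.3968, 0.1571]
tool_rot: [0.025, 1.0, 0.002, 0.002]
ft_force: [0.3, -0.1, -1.3]
grip_width: 0.0415
```

```bash
python3 - <<'E'
from h import *
goto(.528,.068,.14,2.4)
L=snap("wrist","w27.png")
E
```

```text
t 57.65 p [0.5102 0.3968 0.1571] yaw -2.8799999999999955 F [ 0.3 -0.1 -1.3] tq [0.03 0.07 0.03] w 0.0415 j1,6 [0.66 0.71]
turn value total -0.921
tool shift [-0.004  -0.3292  0.0171]
```

View pics/w27.png

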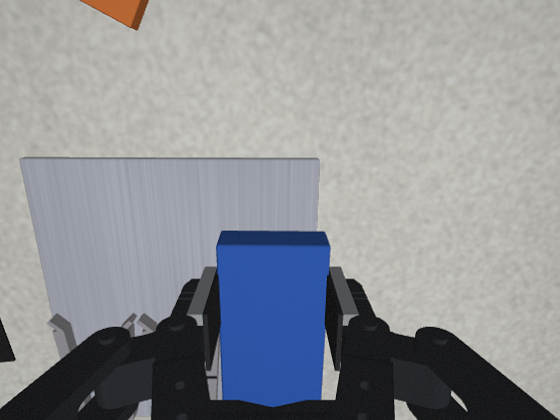

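{"method": "send_rows", "body": {
  "moves": [
    [0, -0.02, 0, -0.46],
    [0, -0.031, 0, -0.46],
    [-0.0005, -0.035, 0, 0],
    [-0.0005, -0.035, 0, 0],
    [-0.0005, -0.035, 0, 0],
    [-0.0005, -0.035, 0, 0],
    [-0.0005, -0.035, 0, 0],
    [-0.0005, -0.035, 0, 0],
    [-0.0005, -0.035, 0, 0],
    [-0.0005, -0.033, 0, 0],
    [0, 0, 0.02, 0],
    [0, 0, 0.03, 0],
    [0, 0, 0.03, 0],
    [0, 0, 0.02, 0],
    [0, 0, 0.02, 0],
    [0, 0, 0.01, 0],
    [0, 0, 0, 0],
    [0, 0, 0, 0]
  ]
}}

```text
clock: 59.5
eef_pos: [0.5229, 0.0668, 0.0225]
tool_rot: [-0.021, 1.0, -0.0, -0.001]
ft_force: [0.0, -0.6, -1.4]
grip_width: 0.0418
```

```bash
python3 - <<'E'
from h import *
goto(.528,.068,.0085,2.4); L=snap("wrist","w28.png")
E
```

```text
t 59.5 p [0.5229 0.0668 0.0225] yaw 2.3700000000000045 F [ 0.  -0.6 -1.4] tq [-0.01 -0.04  0.08] w 0.0418 j1,6 [0.13 0.09]
turn value total -0.005
tool shift [-0.0051  0.001   0.014 ]
```

View pics/w28.png

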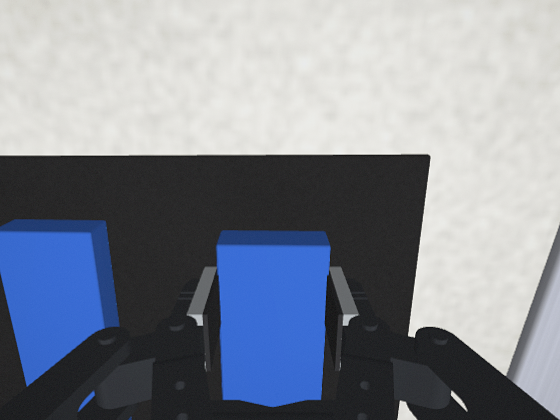

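{"method": "send_rows", "body": {
  "moves": [
    [-0.004, 0, 0.006, 0],
    [0, 0, 0.005, 0],
    [0, 0, 0.003, 0],
    [0, 0, 0.001, 0],
    [0, 0, 0, 0]
  ]
}}

```text
clock: 60.05
eef_pos: [0.5271, 0.0669, 0.0077]
tool_rot: [-0.021, 1.0, -0.0, -0.0]
ft_force: [-0.3, 0.6, -0.4]
grip_width: 0.0419
```

{"method": "send_rows", "body": {
  "moves": [
    [0, 0, 0, 0],
    [0, 0, 0, 0],
    [0, 0, 0, 0],
    [0, 0, 0, 0],
    [0, 0, -0.01, 0],
    [0, 0, -0.03, 0],
    [0, 0, -0.04, 0],
    [0, 0, -0.04, 0],
    [0.03, 0, -0.04, 0],
    [0.03, 0, -0.03, 0],
    [0.03, 0, -0.01, 0],
    [0.03, 0, 0, 0],
    [0, 0, 0, 0],
    [0, 0, 0, 0]
  ],
  "claw": 0.6
}}

```text
clock: 61.45
eef_pos: [0.4076, 0.062, 0.209]
tool_rot: [-0.021, 1.0, 0.0, 0.001]
ft_force: [0.0, -0.3, 0.3]
grip_width: 0.0686
```

```bash
python3 - <<'E'
from h import *
st();L=snap("wrist","w29.png")
for b in bluebars(*L): print(b)
snap("top","top29.png");snap("side","sd29.png")
for b in bluebars(*load("top29.png")): print(b)
E
```

```text
t 61.45 p [0.4076 0.062  0.209 ] yaw 2.3700000000000045 F [ 0.  -0.3  0.3] tq [ 0.02 -0.07 -0.01] w 0.0686 j1,6 [0.15 0.11]
(array([272., 326.]), np.float64(0.0184), array([570.2,  68.3]), array([147.5,  43.9]), 1.7)
(array([185., 316.]), np.float64(0.0183), array([571.2, -26.9]), array([147.5,  45.5]), 2.3)
(array([ 11., 308.]), np.float64(0.019), array([ 561. , -191.9]), array([ 35.9, 150.8]), 79.8)
(array([364., 194.]), np.float64(0.0197), array([ 560.3, -211.4]), array([137.6,  37. ]), 2.2)
(array([293., 188.]), np.float64(0.0185), array([575.4, -30.3]), array([139.6,  40.8]), 0.4)
(array([254., 185.]), np.float64(0.0185), array([579.7,  68. ]), array([129.5,  42.5]), 2.6)
```

View pics/top29.png

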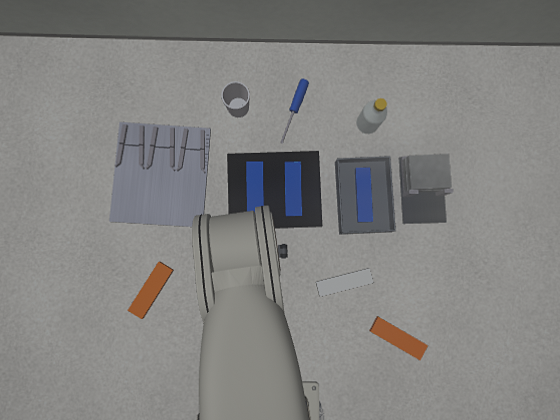

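View pics/sd29.png

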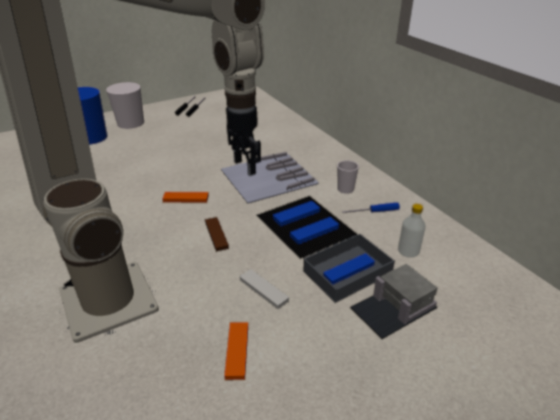

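The final views show two bars flat on the mat at (254,185) and (293,188), and the worn bar in the tub at (364,194). The slabs are standing on the stand, and the bottle, beaker and screwdriver haven't moved. The arm is clear, so I'm handing in.

```bash
python3 -c "
from workcell import order
print(order.job_done())"
```

```text
the job is handed in; nothing more can be done
None
```

The job is done and handed in at about 61.5 s of the 210 s allowed.

I drew the pressed bar out level, and the slabs settled onto the rails and stayed standing. I then wedged all three bars in the gauge, pushing with about 14 to 17 N. The pressed bar peaked at 17 N, a little over the 15 N you asked for.

With all three wedged together, the front ends stopped here relative to the limit line:

| Bar | Lane | Front end | Reading | Where it is now |
|---|---|---|---|---|
| Pressed bar | left | about 21 mm short | good | mat |
| Left-hand mat bar | middle | about 11 mm short | good | mat |
| Right-hand mat bar | right | about 14 mm past | worn | tub |

My last check from the top and side cameras and the wrist view showed two bars flat on the mat, one flat in the tub and the slabs on their stand. The bottle, beaker, screwdriver and look-alike bars were where they started, and the arm was touching nothing. No bar was seen to be knocked aside.

**Disagreements:**
- The gripper opening read about 1 mm less than the bar widths implied by where they stopped. I read the bars from the images, so this changed nothing.
- The top camera placed the gauge about 5 mm off in y from the wrist camera. I used the wrist camera near contact.

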